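# Two part kits beside the feed guide

### The arm

A 6-joint arm with a two-finger parallel gripper is mounted at the origin on the work surface. World frame = base frame: x ahead of the robot, y to its left, z up, the work surface at z = 0. Lengths are in m, angles in rad, forces in N, time in s.
With the tool pointing down it reaches from about 0.25 to 0.725 m from the base axis. Payload 4 kg.
Tool frame: the origin (TCP) lies midway between the tips of the shut fingers; the grasp point (between the pads) lies 19 mm behind it (r.hold_point_z is the distance from the TCP to the grasp point, in m); z points along the fingers, y is the line along which they close (so a half turn about z gives the same grasp; the last joint's range is limited). The gripper opens to 85 mm and grips with 20 to 120 N. Pads are 22 mm wide; open, the fingers measure 114 mm over their backs; the gripper's body (76 mm by 85 mm) begins 54 mm behind the grasp point. The pads swing forward as they close: fully open they stand 13 mm farther back than shut.
Start: joints at [-1.25, 0.241, 0.005, 1.335, 0, 1.571], TCP at [0.158, -0.474, 0.208] pointing down, gripper open.
Joint ranges: [-2.72, 2.72], [-1.05, 1.87], [-1.09, 1.28], [-1.99, 2.15], [-1.42, 1.44], [-3.14, 3.14]. Speed limits (rad/s): [2.79, 2.79, 3.14, 3.14, 3.14, 3.14].

### API

Orientations are given as a rotation vector (axis times angle).
In Python, from bench import r gives the robot as it stands.
- The arm moves only by the tool send_rows, never from a script. Its argument "series" is text: rows parted by semicolons, each of 5 numbers parted by spaces: the shift along the tool's x, y, z normalised to -1 to 1, where 1 is 4 cm, then the turn about the tool's z normalised to -1 to 1, where 1 is 2 rad, then the opening, from -1 (shut) to 1 (fully open), so that 0 is half open. In form: dx dy dz yaw grip; .... A call has 1 to 8 rows; each row shifts and turns the commanded pose from where the row before left it, along the tool's axes as they then stand; what a row does not reach is not made up. A row lasts 1/12 s, in which the tool goes at most 41.7 mm and 7.16 degrees, less where a joint would pass 70% of its speed; a pose out of reach is approached as far as the arm can. A call with a number of a shift or a turn outside -1 to 1 is refused whole. A call with a gripper value outside its range is refused whole. The fingers move at their own pace and stop on an object; the grip force is fixed at half the most. Time passes only in rows, so rows that do not move let the fingers close. It gives the time, the measured TCP pose, the force, the opening and the grip force at its end, in the units of the state.
- r.observe(): the state, without advancing time (a new reading comes with each control period).
- r.capture(name): name is "scene" or "top" or "wrist"; returns a dict with "img" (480x640x3 uint8, red, green, blue), "K" (3x3 intrinsics, pixels), "D" ([k1, k2, p1, p2, k3] as OpenCV has them; the pictures are not rectified), "origin" and "rotation" of the camera in the world. Camera axes: x right, y up, looking along -z (the intrinsics and any distortion apply to the point x, -y, -z); pixel columns grow to the right and rows downward; lengths in m; the calibration is good to about 2 mm. A picture is of the moment at which its call begins. There is no depth.
- r.sign_off(): hands the job in; it is judged then, once.
The state is a dict: "t": time; "joints": joint angles; "qd": joint speeds; "joint_efforts": joint torques, N m; "position": TCP position; "eef_rot": TCP orientation; "contact_force": force on the tool from outside, world axes, zero at the start; "wrist_torque": the same for the moment, N m; "opening": finger opening in m; "gripper_force": force on a finger pad.
Only numpy, scipy, OpenCV 4.12 (cv2) and the standard library are available. Lean on these libraries where they do the work, as an engineer would, in place of code of your own. Each camera call takes 0.05 s, during which the arm holds its last target. There are 200 camera calls.

### The job

Make up the two kits in the blue trays: slide the thin cover plate along its guide until its end sticks well out past the end of the guide (so that it can be taken by its two long sides), lay it flat in the oblong tray and then stand the tall bush upright on the middle of it. In the square tray with the partition, lay the collar flat in one compartment and the block, on a long side, in the other. Leave the short bush where it is.

Things in the scene. Friction and masses are not known exactly. Their poses are not given: they have to be found in the camera images.
- plate_c (a point): Centre (half-way up) of the thin bright aluminium cover plate, 120 long (x) x 50 wide (y) x 5 mm thick, 90 g, a small dark hole in each corner. It lies loose and lengthways in the guide's channel, within 10 mm of its middle. Pushed by an end face it slides out of the other end; it tips off once more than about 55 mm sticks out (45 mm is good).
- guide: Fixed steel guide: block 120 (x) x 80 (y) x 35 mm high, with two dark rails, each 10 wide and 12 mm high, along its long sides. They leave a channel 60 mm wide, open at both ends (x = +-60 mm), floor 35 mm above the table. Fingers do not fit between plate and rails, but a closed gripper fits in the channel and can push the plate. Origin: centre of the underside; z up.
- bush_c (a point): Centre (half-way up) of the tall bush: a brass tube, 34 mm outer and 20 mm inner diameter, 55 mm high, 270 g, standing upright on the table. z is its axis.
- short_bush_c (a point): Centre (half-way up) of the short bush: same brass tube, 34 mm outer diameter, but only 25 mm high, standing upright. Not part of either kit; to be left alone.
- collar_c (a point): Centre (half-way up) of the shaft collar: a steel ring, 50 mm outer and 28 mm inner diameter, 22 mm high, 240 g, lying flat on the table. z is its axis.
- block_c (a point): Centre of the clamp block: dark steel, 50 long (x) x 32 wide (y) x 32 mm high (z), 390 g, with two dark holes in its top, lying on a long side on the table.
- oblong_tray: Fixed shallow open blue plastic tray without a partition, outside 180 (x) x 135 (y) x 18 mm high, walls 4 mm, inner floor about 4 mm above the table. Origin: centre of the underside, on the table; z up.
- square_tray: Fixed shallow open blue plastic tray, outside 150 x 150 x 18 mm high, walls 4 mm, inner floor 4 mm above the table. One partition, 4 mm thick and as high as the walls, runs along its x axis at y = 0: two compartments, each about 142 (x) x 69 mm (y), centres at y = +37 and -37 mm. Origin: centre of the underside; z up.

How it is judged:
By the outcome, as a careful person would: the job done as asked, in the order asked, and still so for the second after the job is handed in, with the robot touching nothing.
It also fails if it takes over 112 s, if anything falls off the work surface, if the arm or the gripper's body presses on something with over 40 N, if the wrist force passes 120 N, or if a joint passes its speed limit or range.

## Working session

There is one attempt and no reset: what is moved stays moved. The work goes in short steps, Python scripts to look and compute and a tool call to move; the robot and the scene stay as the last step left them, time stands still between calls to the robot, and variables do not carry over. Pictures are saved under pics/ and viewed, at most 14 in all, crops included, and the job is handed in when it is done.

Besides the shell and the picture viewer there is one more tool, called after "Call:" as name(argument=value, ...) on one line, values as JSON. send_rows: Moves the arm, as the interface text tells. Scaled input: -1 to 1 covers 4 cm each way for a shift and 2 rad each way for a turn. Its arguments: {"type":"object","properties":{"series":{"type":"string"}},"required":["series"]}

```bash
ls; mkdir -p pics
cat > h.py <<'E'
import numpy as np, cv2
from bench import r
def cap(n,f=None):
    c=r.capture(n)
    if f: cv2.imwrite('pics/'+f,c['img'][:,:,::-1])
    return c
def ray(c,uv,z):
    p=cv2.undistortPoints(np.array(uv,float).reshape(-1,1,2),np.array(c['K'],float),np.array(c['D'],float)).reshape(-1,2)
    d=np.c_[p[:,0],-p[:,1],-np.ones(len(p))]@np.array(c['rotation']).T
    o=np.array(c['origin'])
    return o+d*((z-o[2])/d[:,2])[:,None]
def proj(c,P):
    R=np.array(c['rotation']);q=(np.array(P,float).reshape(-1,3)-c['origin'])@R
    q=q*[1,-1,-1]
    return cv2.projectPoints(q,np.zeros(3),np.zeros(3),np.array(c['K'],float),np.array(c['D'],float))[0].reshape(-1,2)
E
python3 - <<'E'
from h import *
for n in('top','scene'):
    c=cap(n,n+'0.png'); print(n,np.round(c['origin'],3),np.round(c['rotation'],3).tolist(),np.array(c['K'])[0,0])
o=r.observe();print(o['position'],o['eef_rot'],o['opening'],o['t'])
E
```

```text
pics
top [ 0.485 -0.006  0.899] [0.069, -0.042, -1.561] 451.8186204785156
scene [1.029 0.508 0.665] [0.383, 0.997, 2.175] 542.0547936706283
[ 0.1574638  -0.47393244  0.20670986] [-3.09947221e+00 -5.01433916e-01  4.86763576e-04] 0.08556814439619599 0.1
```

View pics/top0.png

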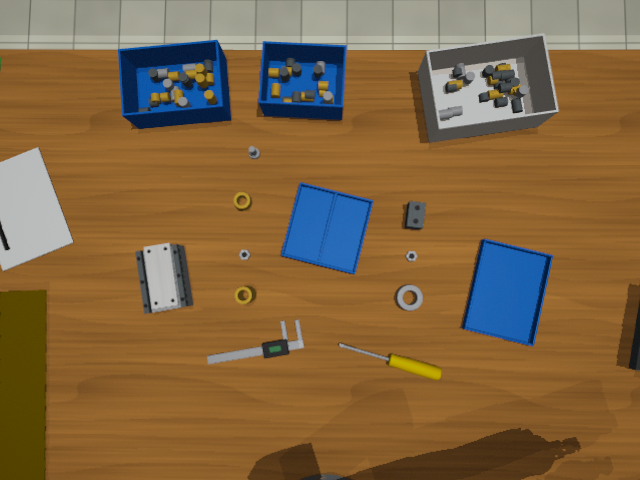

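View pics/scene0.png

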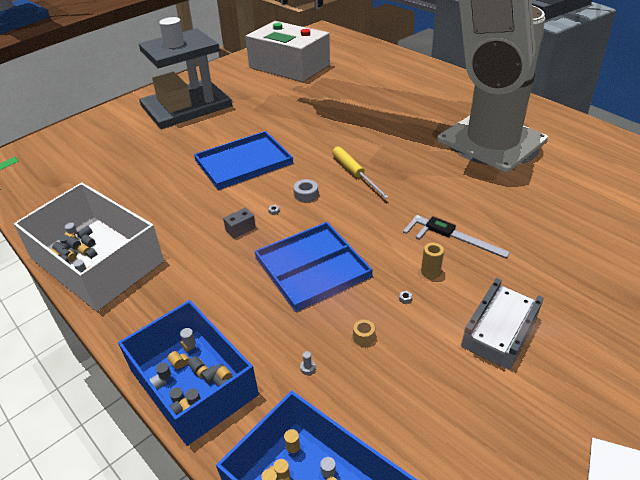

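```bash
python3 - <<'E'
s=open('h.py').read().replace("np.array(c['rotation'])","RT(c['rotation'])").replace("from bench","from scipy.spatial.transform import Rotation as Ro\nfrom bench")
s+='''
def RT(v):
    v=np.array(v,float)
    return v if v.ndim==2 else Ro.from_rotvec(v).as_matrix()
def blobs(m,amin):
    m=m.astype(np.uint8)*255
    return [k for k in cv2.findContours(m,cv2.RETR_EXTERNAL,cv2.CHAIN_APPROX_NONE)[0] if cv2.contourArea(k)>amin]
def rect(c,k,z):
    w=ray(c,k.reshape(-1,2),z)[:,:2]
    (cx,cy),(a,b),t=cv2.minAreaRect((w*1000).astype(np.float32))
    if a<b:a,b,t=b,a,t+90
    t=(t+90)%180-90
    return dict(c=(round(cx/1000,4),round(cy/1000,4)),L=round(a,1),W=round(b,1),ang=round(t,1))
'''
open('h.py','w').write(s)
E
python3 - <<'E'
from h import *
c=cap('top'); im=c['img']; hsv=cv2.cvtColor(im,cv2.COLOR_RGB2HSV); H,S,V=[hsv[...,i].astype(int) for i in range(3)]
roi=np.zeros(H.shape,bool); roi[140:345,100:570]=1
def show(n,m,a,z):
    for k in blobs(m&roi,a):
        x,y,w,h=cv2.boundingRect(k); print(n,(x,y,w,h),rect(c,k,z))
show('blue',(H>100)&(H<130)&(S>150),500,.018)
show('brass',(H>18)&(H<32)&(S>150)&(V>90),60,.025)
show('grey',(S<60),60,.03)
show('plate',(S<60)&(V>170),300,.04)
E
```

```text
blue (462, 239, 91, 106) {'c': (0.4606, -0.3455), 'L': 178.4, 'W': 138.6, 'ang': -13.3}
blue (281, 183, 92, 91) {'c': (0.5815, 0.003), 'L': 148.7, 'W': 147.8, 'ang': -13.8}
brass (234, 286, 18, 19) {'c': (0.4489, 0.1639), 'L': 34.5, 'W': 32.9, 'ang': 1.2}
brass (233, 192, 19, 17) {'c': (0.6338, 0.171), 'L': 33.7, 'W': 33.2, 'ang': 45.7}
grey (262, 320, 42, 25) {'c': (0.3798, 0.0849), 'L': 78.0, 'W': 45.1, 'ang': -89.3}
grey (396, 285, 27, 26) {'c': (0.4486, -0.1553), 'L': 48.6, 'W': 47.9, 'ang': -44.9}
grey (406, 251, 11, 10) {'c': (0.5277, -0.1594), 'L': 19.2, 'W': 17.3, 'ang': -89.5}
grey (239, 250, 11, 10) {'c': (0.5268, 0.1618), 'L': 19.4, 'W': 17.4, 'ang': -89.5}
grey (136, 243, 57, 70) {'c': (0.483, 0.3165), 'L': 127.7, 'W': 94.1, 'ang': 10.5}
grey (405, 201, 21, 28) {'c': (0.6064, -0.1673), 'L': 52.3, 'W': 35.0, 'ang': -7.2}
grey (249, 146, 11, 13) {'c': (0.7281, 0.1466), 'L': 24.1, 'W': 19.7, 'ang': 1.1}
plate (144, 243, 33, 66) {'c': (0.485, 0.3193), 'L': 119.6, 'W': 48.7, 'ang': 9.9}
```

```bash
cat >> h.py <<'E'
def go(*pts):
    """pts: (x,y,z,heading_deg); prints yaw units, then tool shift units after that yaw"""
    o=r.observe();p=np.array(o['position']);M=RT(o['eef_rot']);h=np.degrees(np.arctan2(M[1,0],M[0,0]))
    print('now',np.round(p,4),'h',round(h,1),'open',round(o['opening'],4),'F',np.round(o['contact_force'],1),'t',round(o['t'],2),'tilt',np.round(M[:,2],3))
    for q in pts:
        dh=np.radians((q[3]-h+180)%360-180); d=np.array(q[:3])-p; a=np.radians(q[3])
        print('yaw %.3f | x %.3f y %.3f z %.3f'%(-dh/2,(d[0]*np.cos(a)+d[1]*np.sin(a))/.04,(d[0]*np.sin(a)-d[1]*np.cos(a))/.04,-d[2]/.04))
        p=np.array(q[:3]);h=q[3]
E
python3 - <<'E'
from h import *
go((.579,.335,.2,10))
E
```

```text
now [ 0.1575 -0.474   0.2068] h 18.4 open 0.0856 F [ 0.3 -0.3 -0.4] t 0.15 tilt [-0.001  0.002 -1.   ]
yaw 0.073 | x 13.889 y -18.088 z 0.170
```

Call:
send_rows(series="0 0 0 0.037 -1; 0 0 0.17 0.036 -1; 0.5 -0.645 0 0 -1; 0.5 -0.645 0 0 -1; 0.5 -0.645 0 0 -1; 0.5 -0.645 0 0 -1; 0.5 -0.645 0 0 -1; 0.5 -0.645 0 0 -1")

```text
t: 0.82
position: [0.2491, -0.2996, 0.2005]
eef_rot: [-3.129, -0.273, 0.0]
contact_force: [0.8, -0.6, 0.4]
opening: -0.0004
gripper_force: 0.0
```

Call:
send_rows(series="0.5 -0.645 0 0 -1; 0.5 -0.645 0 0 -1; 0.5 -0.645 0 0 -1; 0.5 -0.645 0 0 -1; 0.5 -0.645 0 0 -1; 0.5 -0.645 0 0 -1; 0.5 -0.645 0 0 -1; 0.5 -0.645 0 0 -1")

```text
t: 1.48
position: [0.3708, -0.0685, 0.2007]
eef_rot: [3.13, 0.274, 0.0]
contact_force: [1.0, -0.8, -0.5]
opening: 0.0
gripper_force: 0.0
```

Call:
send_rows(series="0.5 -0.645 0 0 -1; 0.5 -0.645 0 0 -1; 0.5 -0.645 0 0 -1; 0.5 -0.645 0 0 -1; 0.5 -0.645 0 0 -1; 0.5 -0.645 0 0 -1; 0.5 -0.645 0 0 -1; 0.5 -0.645 0 0 -1")

```text
t: 2.15
position: [0.4988, 0.1266, 0.201]
eef_rot: [-3.091, -0.357, 0.007]
contact_force: [0.4, -0.5, 0.2]
opening: -0.0
gripper_force: 0.0
```

Call:
send_rows(series="0.5 -0.645 0 0 -1; 0.5 -0.645 0 0 -1; 0.5 -0.645 0 0 -1; 0.5 -0.645 0 0 -1; 0.5 -0.645 0 0 -1; 0.5 -0.645 0 0 -1; 0 0 0 0 -1; 0 0 0 0 -1")

```text
t: 2.82
position: [0.5913, 0.2413, 0.2085]
eef_rot: [-3.012, -0.523, 0.027]
contact_force: [0.3, -0.6, -0.1]
opening: -0.0002
gripper_force: 0.0
```

Run:
```python
from h import *
c=cap('wrist','w1.png'); print(np.round(c['origin'],3))
go((.579,.335,.2,10))
```

```text
[0.663 0.252 0.374]
now [0.5909 0.2406 0.2089] h 19.7 open 0.0002 F [-0.3 -0.2 -0.8] t 2.87 tilt [-0.032  0.08  -0.996]
yaw 0.084 | x 0.118 y -2.376 z 0.224
```

View pics/w1.png

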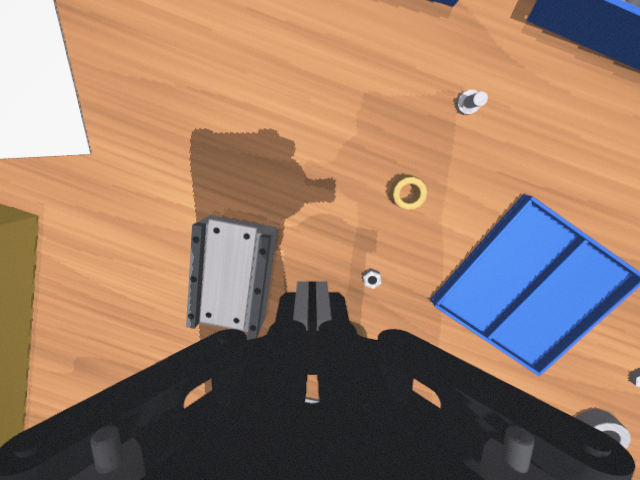

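Run:
```python
from h import *
o=r.observe();print(np.round(o['joints'],3),np.round(o['qd'],3))
```

```text
[0.342 0.528 0.429 1.475 0.086 3.141] [-0.014 -0.027 -0.021  0.001 -0.     0.001]
```

Call:
send_rows(series="0 -0.1 0 0 -1; 0 0 0 0 -1; 0 0 0 0 -1")

```text
t: 3.12
position: [0.5902, 0.2422, 0.2109]
eef_rot: [-3.009, -0.525, 0.024]
contact_force: [0.7, 0.0, 0.0]
opening: 0.0001
gripper_force: 0.0
```

Run:
```python
from h import *
o=r.observe();print(np.round(o['joints'],3),np.round(o['qd'],3))
go((.579,.335,.2,10))
```

```text
[0.344 0.525 0.429 1.476 0.088 3.141] [ 0.001  0.001  0.006 -0.002 -0.002  0.   ]
now [0.5902 0.2422 0.2109] h 19.8 open 0.0001 F [0.7 0.  0. ] t 3.12 tilt [-0.03   0.082 -0.996]
yaw 0.085 | x 0.128 y -2.332 z 0.273
```

Call:
send_rows(series="0 0 0 -0.06 -1; 0 0 0 -0.06 -1; 0 0 0 -0.06 -1; 0 0 0 -0.06 -1; 0 0 0 -0.06 -1; 0 0 0 -0.06 -1; 0 0 0 -0.06 -1; 0 0 0 -0.06 -1")

```text
t: 3.78
position: [0.5904, 0.2423, 0.2109]
eef_rot: [-2.424, -1.864, -0.041]
contact_force: [1.4, -0.8, 0.7]
opening: -0.0001
gripper_force: 0.0
```

Run:
```python
from h import *
o=r.observe();print(np.round(o['joints'],3))
go((.579,.335,.2,190))
```

```text
[0.344 0.525 0.43  1.476 0.088 2.175]
now [0.5904 0.2423 0.2109] h 75.0 open -0.0001 F [ 1.4 -0.8  0.7] t 3.78 tilt [-0.03   0.083 -0.996]
yaw -1.003 | x -0.123 y 2.332 z 0.273
```

Call:
send_rows(series="0 0 0 -0.0625 -1; 0 0 0 -0.0625 -1; 0 0 0 -0.0625 -1; 0 0 0 -0.0625 -1; 0 0 0 -0.0625 -1; 0 0 0 -0.0625 -1; 0 0 0 -0.0625 -1; 0 0 0 -0.0625 -1")

```text
t: 4.45
position: [0.5903, 0.2423, 0.2109]
eef_rot: [-1.242, -2.818, -0.098]
contact_force: [0.9, -0.5, 0.1]
opening: -0.0001
gripper_force: 0.0
```

Call:
send_rows(series="0 0 0 -0.0625 -1; 0 0 0 -0.0625 -1; 0 0 0 -0.0625 -1; 0 0 0 -0.0625 -1; 0 0 0 -0.0625 -1; 0 0 0 -0.0625 -1; 0 0 0 -0.0625 -1; 0 0 0 -0.0625 -1")

```text
t: 5.12
position: [0.5903, 0.2423, 0.2109]
eef_rot: [0.264, -3.105, -0.132]
contact_force: [-0.3, -0.1, -0.5]
opening: 0.0002
gripper_force: 0.0
```

Call:
send_rows(series="0 0 0 -0.0625 -1; 0 0 0 -0.0625 -1; 0 0 0 -0.0625 -1; 0 0 0 -0.0625 -1; 0 0 0 -0.0625 -1; 0 0 0 -0.0625 -1; 0 0 0 -0.0625 -1; 0 0 0 -0.0625 -1")

```text
t: 5.78
position: [0.5903, 0.2423, 0.211]
eef_rot: [-1.722, 2.6, 0.133]
contact_force: [0.8, -0.4, -0.1]
opening: -0.0004
gripper_force: 0.0
```

Call:
send_rows(series="0 0 0 -0.0625 -1; 0 0 0 -0.0625 -1; 0 0 0 -0.0625 -1; 0 0 0 -0.0625 -1; 0 0 0 -0.0625 -1; 0 0 0 -0.0625 -1; 0 0 0 -0.0625 -1; 0 0 0 -0.0625 -1")

```text
t: 6.45
position: [0.5903, 0.2423, 0.2109]
eef_rot: [-2.724, 1.439, 0.1]
contact_force: [-0.3, -0.7, 0.4]
opening: 0.0001
gripper_force: 0.0
```

Call:
send_rows(series="0 0 0 -0.0625 -1; 0 0 0 -0.0625 -1; 0 0 0 -0.0625 -1; 0 0 0 -0.0625 -1; 0 0 0 -0.0625 -1; 0 0 0 -0.0625 -1; 0 0 0 -0.0625 -1; 0 0 0 -0.0625 -1")

```text
t: 7.12
position: [0.5903, 0.2423, 0.2109]
eef_rot: [-3.058, -0.043, 0.044]
contact_force: [-0.2, -0.4, -0.1]
opening: 0.0001
gripper_force: 0.0
```

Call:
send_rows(series="0 0 0 -0.0625 -1; 0 0 0 -0.0625 -1; 0 0 0 -0.0625 -1; 0 0 0 -0.0625 -1; 0 0 0 0 -1")

```text
t: 7.53
position: [0.5693, 0.2899, 0.211]
eef_rot: [-3.012, -0.68, -0.003]
contact_force: [0.3, -0.4, -0.6]
opening: -0.0
gripper_force: 0.0
```

Run:
```python
from h import *
o=r.observe();print(np.round(o['joints'],3))
go((.579,.335,.2,190))
```

```text
[ 0.444  0.514  0.414  1.457  0.052 -3.141]
now [0.5693 0.2899 0.211 ] h 25.4 open -0.0 F [ 0.3 -0.4 -0.6] t 7.53 tilt [-0.01   0.053 -0.999]
yaw -1.436 | x -0.435 y 1.068 z 0.275
```

Call:
send_rows(series="0 0 0 -0.04 -1; 0 0 0 -0.03 -1; 0 0 0 0 -1")

```text
t: 7.78
position: [0.5525, 0.3207, 0.2108]
eef_rot: [-3.015, -0.794, -0.02]
contact_force: [-0.4, 0.8, -0.2]
opening: -0.0
gripper_force: 0.0
```

Run:
```python
from h import *
o=r.observe();print(np.round(o['joints'],3))
go((.579,.335,.2,190))
```

```text
[ 0.516  0.51   0.408  1.45   0.02  -3.141]
now [0.5525 0.3207 0.2108] h 29.5 open -0.0 F [-0.4  0.8 -0.2] t 7.78 tilt [ 0.006  0.026 -1.   ]
yaw -1.401 | x -0.714 y 0.238 z 0.271
```

Call:
send_rows(series="0 0 0 -0.045 -1; 0 0 0 0 -1")

```text
t: 7.95
position: [0.5401, 0.3404, 0.2107]
eef_rot: [-3.013, -0.869, -0.029]
contact_force: [0.3, 0.8, 0.1]
opening: -0.0001
gripper_force: 0.0
```

Run:
```python
from h import *
o=r.observe();print(np.round(o['joints'],3))
go((.579,.335,.2,190))
```

```text
[ 0.562  0.508  0.405  1.448  0.    -3.141]
now [0.5401 0.3404 0.2107] h 32.2 open -0.0001 F [0.3 0.8 0.1] t 7.95 tilt [ 0.016  0.01  -1.   ]
yaw -1.377 | x -0.933 y -0.302 z 0.267
```

Call:
send_rows(series="0 0 0 0.0625 -1; 0 0 0 0.0625 -1; 0 0 0 0.0625 -1; 0 0 0 0.0625 -1; 0 0 0 0.0625 -1; 0 0 0 0.0625 -1; 0 0 0 0.0625 -1; 0 0 0 0.0625 -1")

```text
t: 8.62
position: [0.5424, 0.3369, 0.2106]
eef_rot: [-3.05, 0.699, -0.023]
contact_force: [-0.6, 0.3, -0.6]
opening: -0.0002
gripper_force: 0.0
```

Call:
send_rows(series="0 0 0 0.0625 -1; 0 0 0 0.0625 -1; 0 0 0 0.0625 -1; 0 0 0 0.0625 -1; 0 0 0 0.0625 -1; 0 0 0 0.0625 -1; 0 0 0 0.0625 -1; 0 0 0 0.0625 -1")

```text
t: 9.28
position: [0.5424, 0.3369, 0.2106]
eef_rot: [-2.337, 2.072, -0.011]
contact_force: [-0.9, 0.0, -0.6]
opening: -0.0002
gripper_force: 0.0
```

Call:
send_rows(series="0 0 0 0.0625 -1; 0 0 0 0.0625 -1; 0 0 0 0.0625 -1; 0 0 0 0.0625 -1; 0 0 0 0.0625 -1; 0 0 0 0.0625 -1; 0 0 0 0.0625 -1; 0 0 0 0.0625 -1")

```text
t: 9.95
position: [0.5424, 0.3369, 0.2106]
eef_rot: [-1.058, 2.938, 0.004]
contact_force: [0.2, -0.3, -0.3]
opening: 0.0001
gripper_force: 0.0
```

Call:
send_rows(series="0 0 0 0.0625 -1; 0 0 0 0.0625 -1; 0 0 0 0.0625 -1; 0 0 0 0.0625 -1; 0 0 0 0.015 -1; -0.9 0 0 0 -1; 0 0 0 0 -1")

```text
t: 10.53
position: [0.5804, 0.3425, 0.206]
eef_rot: [-0.259, 3.117, 0.007]
contact_force: [-0.6, -0.0, -1.1]
opening: -0.0001
gripper_force: 0.0
```

Run:
```python
from h import *
o=r.observe();print(np.round(o['joints'],3))
go((.579,.335,.2,190))
c=cap('wrist','w2.png'); print(np.round(c['origin'],3))
```

```text
[ 0.534  0.595  0.537  1.499 -0.002  0.368]
now [0.5804 0.3425 0.206 ] h -170.5 open -0.0001 F [-0.6 -0.  -1.1] t 10.53 tilt [ 0.014  0.005 -1.   ]
yaw -0.004 | x 0.066 y -0.178 z 0.150
[0.508 0.33  0.372]
```

View pics/w2.png

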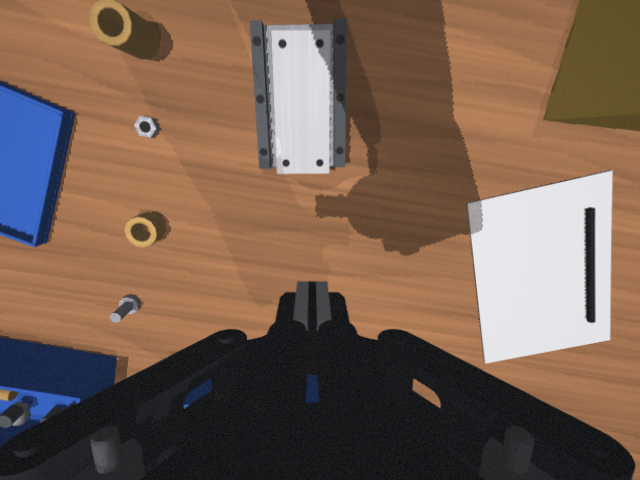

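Run:
```python
from h import *
c=cap('wrist'); hsv=cv2.cvtColor(c['img'],cv2.COLOR_RGB2HSV); H,S,V=[hsv[...,i].astype(int) for i in range(3)]
roi=np.zeros(H.shape,bool); roi[10:185,235:365]=1
for k in blobs((S<70)&(V>120)&roi,2000): print(cv2.boundingRect(k),rect(c,k,.04))
P=ray(c,[(251,21),(346,19),(345,166),(260,168)],.047); print(np.round(P,4)); g=P.mean(0)
print('guide',g, [np.linalg.norm(P[i]-P[i-1]) for i in range(4)], np.degrees(np.arctan2(*(P[1]+P[0]-P[2]-P[3])[[1,0]])))
c=cap('top'); hsv=cv2.cvtColor(c['img'],cv2.COLOR_RGB2HSV); S=hsv[...,1]
```

```text
(266, 26, 67, 149) {'c': (0.4839, 0.3165), 'L': 124.8, 'W': 57.5, 'ang': 10.6}
[[0.4274 0.2664 0.047 ]
 [0.4128 0.3438 0.047 ]
 [0.5301 0.3663 0.047 ]
 [0.5451 0.2881 0.047 ]]
guide [0.4788423  0.31615101 0.047     ] [np.float64(0.11962829993542026), np.float64(0.0787981403238806), np.float64(0.11939415947170325), np.float64(0.07961393704178481)] -169.36554368410376
```

Run:
```python
from h import *
go((.5673,.3328,.206,190.6),(.5673,.3328,.037,190.6),(.508,.3217,.037,190.6))
```

```text
now [0.5781 0.3432 0.2104] h -170.4 open -0.0001 F [-0.2  1.1  1.1] t 10.68 tilt [ 0.016  0.008 -1.   ]
yaw -0.009 | x 0.313 y -0.206 z 0.111
yaw -0.000 | x -0.000 y 0.000 z 4.225
yaw -0.000 | x 1.508 y -0.000 z -0.000
```

Call:
send_rows(series="0.31 -0.2 0.1 -0.009 -1; 0 0 0.8 0 -1; 0 0 0.8 0 -1; 0 0 0.8 0 -1; 0 0 0.8 0 -1; 0 0 0.6 0 -1; 0 0 0.2 0 -1; 0 0 0 0 -1")

```text
t: 11.35
position: [0.5677, 0.3344, 0.0452]
eef_rot: [-0.292, 3.114, 0.009]
contact_force: [-1.2, -0.7, 0.3]
opening: -0.0001
gripper_force: 0.0
```

Run:
```python
from h import *
go((.5673,.3328,.037,190.6),(.508,.3217,.037,190.6))
```

```text
now [0.5677 0.3344 0.0452] h -169.3 open -0.0001 F [-1.2 -0.7  0.3] t 11.35 tilt [ 0.014  0.007 -1.   ]
yaw 0.001 | x 0.018 y -0.037 z 0.205
yaw -0.000 | x 1.508 y -0.000 z -0.000
```

Call:
send_rows(series="0 -0.03 0.17 0 -1; 0 0 0 0 -1; 0.2 0 0 0 -1; 0.2 0 0 0 -1; 0.2 0 0 0 -1; 0.2 0 0 0 -1; 0.2 0 0 0 -1; 0.2 0 0 0 -1")

```text
t: 12.02
position: [0.5228, 0.3258, 0.0403]
eef_rot: [-0.291, 3.108, 0.013]
contact_force: [0.2, 0.3, -0.2]
opening: 0.0002
gripper_force: 0.0
```

Call:
send_rows(series="0.2 0 0 0 -1; 0.1 0 0 0 -1; 0 0 0 0 -1; 0 0 0 0 -1")

```text
t: 12.35
position: [0.5109, 0.3233, 0.0389]
eef_rot: [-0.292, 3.11, 0.011]
contact_force: [0.2, -0.6, 0.0]
opening: -0.0004
gripper_force: 0.0
```

Run:
```python
from h import *
go((.5044,.3210,.037,190.6))
c=cap('top','t2.png'); hsv=cv2.cvtColor(c['img'],cv2.COLOR_RGB2HSV); H,S,V=[hsv[...,i].astype(int) for i in range(3)]
cv2.imwrite('pics/t2c.png',cv2.resize(c['img'][210:360,90:240,::-1],None,fx=4,fy=4,interpolation=cv2.INTER_CUBIC))
for k in blobs((S<60)&(V>170)&(np.arange(640)<230)[None]&(np.arange(640)>120)[None]&(np.arange(480)>200)[:,None],300): 
    print(cv2.boundingRect(k),rect(c,k,.04))
    w=ray(c,k.reshape(-1,2),.04)-[.4788,.3162,.04]; u=np.radians(10.6); print('min x_g',(w@[np.cos(u),np.sin(u),0]).min())
```

```text
now [0.5109 0.3233 0.0389] h -169.3 open -0.0004 F [ 0.2 -0.6  0. ] t 12.35 tilt [ 0.017  0.009 -1.   ]
yaw 0.001 | x 0.170 y -0.027 z 0.048
(151, 275, 26, 32) {'c': (0.4526, 0.3119), 'L': 61.8, 'W': 39.9, 'ang': 37.9}
min x_g -0.051787076939259144
```

View pics/t2c.png

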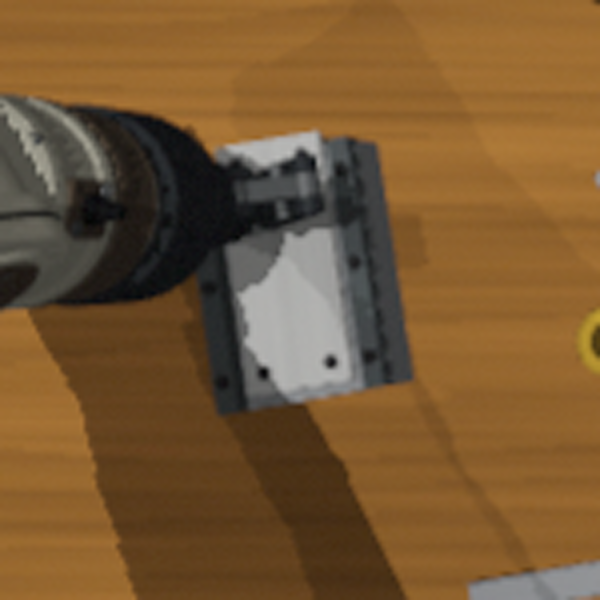

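Call:
send_rows(series="-0.5 0 0 0 -1; -0.5 0 0 0 -1; -0.5 0 0 0 -1; -0.08 0 0 0 -1; 0 0 0.08 0 -1; 0 0 0 0 -1; 0 0 0 0 -1")

```text
t: 12.98
position: [0.5716, 0.3344, 0.0358]
eef_rot: [-0.292, 3.113, 0.01]
contact_force: [-0.9, 0.6, 0.2]
opening: 0.0001
gripper_force: 0.0
```

Run:
```python
from h import *
go((.5673,.3328,.0365,190.6),(.508,.3217,.037,190.6))
```

```text
now [0.5716 0.3344 0.0358] h -169.3 open 0.0001 F [-0.9  0.6  0.2] t 12.98 tilt [ 0.015  0.008 -1.   ]
yaw 0.001 | x 0.113 y -0.020 z -0.017
yaw -0.000 | x 1.508 y -0.000 z -0.013
```

Call:
send_rows(series="0.2 -0.02 0 0 -1; 0.2 0 0 0 -1; 0.1 0 0 0 -1; 0 0 0 0 -1; 0 0 0 0 -1")

```text
t: 13.4
position: [0.5531, 0.3306, 0.0367]
eef_rot: [-0.292, 3.11, 0.011]
contact_force: [-0.2, 0.2, 0.4]
opening: -0.0003
gripper_force: 0.0
```

Run:
```python
from h import *
go((.508,.3217,.037,190.6))
```

```text
now [0.5531 0.3306 0.0367] h -169.3 open -0.0003 F [-0.2  0.2  0.4] t 13.4 tilt [ 0.017  0.009 -1.   ]
yaw 0.001 | x 1.150 y -0.011 z -0.009
```

Call:
send_rows(series="0.2 0 0 0 -1; 0.2 0 0 0 -1; 0.2 0 0 0 -1; 0 0 0 0 -1")

```text
t: 13.73
position: [0.5277, 0.3254, 0.0356]
eef_rot: [-0.293, 3.112, 0.01]
contact_force: [-0.0, -0.3, -0.1]
opening: -0.0003
gripper_force: 0.0
```

Call:
send_rows(series="0.2 0 0 0 -1; 0.2 0 0 0 -1; 0.12 0 0 0 -1; 0 0 0 0 -1; 0 0 0 0 -1")

```text
t: 14.15
position: [0.5093, 0.3222, 0.0357]
eef_rot: [-0.292, 3.11, 0.011]
contact_force: [-0.1, 0.9, 0.9]
opening: -0.0
gripper_force: 0.0
```

```bash
cat > pl.py <<'E'
from h import *
go((.5044,.3210,.037,190.6))
c=cap('top'); hsv=cv2.cvtColor(c['img'],cv2.COLOR_RGB2HSV); H,S,V=[hsv[...,i].astype(int) for i in range(3)]
for k in blobs((S<60)&(V>150)&(np.arange(640)<200)[None]&(np.arange(640)>140)[None]&(np.arange(480)>200)[:,None],200): 
    w=ray(c,k.reshape(-1,2),.04)-[.4788,.3162,.04]; u=np.radians(10.6); print(cv2.boundingRect(k),'min x_g',np.sort(w@[np.cos(u),np.sin(u),0])[:6].round(4))
E
python3 pl.py
```

```text
now [0.5093 0.3222 0.0357] h -169.3 open -0.0 F [-0.1  0.9  0.9] t 14.15 tilt [ 0.017  0.009 -1.   ]
yaw 0.001 | x 0.126 y -0.006 z -0.033
(151, 269, 27, 39) min x_g [-0.0536 -0.0535 -0.0534 -0.0533 -0.0532 -0.0531]
```

Run:
```python
from h import *
c=cap('top'); a=cv2.resize(c['img'][220:340,110:230,::-1],None,fx=4,fy=4,interpolation=cv2.INTER_CUBIC)
P=proj(c,[[*r.observe()['position'][:2],.036]]); print(P)
c=cap('scene'); p=proj(c,[[.48,.32,.04]])[0].astype(int); print(p)
b=cv2.resize(c['img'][p[1]-75:p[1]+75,p[0]-50:p[0]+50,::-1],(320,480),interpolation=cv2.INTER_CUBIC)
cv2.imwrite('pics/m.png',np.hstack([a,b]))
```

```text
[[159.77699286 262.40964333]]
[507 315]
```

View pics/m.png

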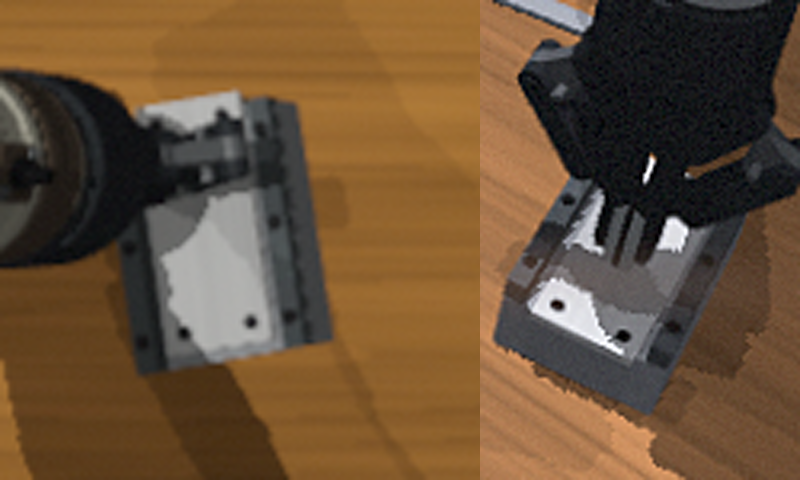

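Run:
```python
from h import *
o=r.observe();x=o['position'];c=cap('scene')
for z in(.03,.036,.042,.05): print(z,proj(c,[[x[0],x[1],z]])[0].round(1), proj(c,[[x[0]+.011,x[1]+.002,z]])[0].round(1))
print(o['position'],o['joint_efforts'],o['contact_force'])
```

```text
0.03 [497.  332.5] [494.1 337.5]
0.036 [497.8 329.9] [494.9 335. ]
0.042 [498.6 327.4] [495.7 332.4]
0.05 [499.6 323.9] [496.7 328.9]
[0.50993856 0.32233187 0.03562115] [ 6.43409835e-02 -4.86489272e+01  2.23767918e+01 -1.29991458e-01
 -3.31716416e-03  6.83490811e-06] [ 0.24683346 -0.66904655 -0.28699304]
```

Run:
```python
from h import *
o=r.observe();x=np.array(o['position']);M=RT(o['eef_rot']);c=cap('wrist','w3.png')
print(r.hold_point_z)
for s in(-.03,-.02,-.01,0,.01): print(s,[proj(c,[x+M@[a,0,s]])[0].round(0).tolist() for a in(-.011,0,.011)])
c=cap('scene')
b=cv2.resize(c['img'][270:350,460:540,::-1],(560,560),interpolation=cv2.INTER_CUBIC)
for s in(-.02,0):
  for a in(-.011,0,.011):
    q=(proj(c,[x+M@[a,0,s]])[0]-[460,270])*7; cv2.circle(b,tuple(int(v) for v in q),3,(0,0,255) if s==0 else (0,255,0),-1)
w=cv2.imread('pics/w3.png')[100:380,200:430]; cv2.imwrite('pics/m2.png',np.hstack([b,cv2.resize(w,(240,560)) ]))
```

```text
0.0187
-0.03 [[312.0, 329.0], [312.0, 307.0], [312.0, 284.0]]
-0.02 [[312.0, 318.0], [312.0, 297.0], [312.0, 275.0]]
-0.01 [[312.0, 308.0], [312.0, 288.0], [312.0, 267.0]]
0 [[312.0, 299.0], [312.0, 280.0], [312.0, 260.0]]
0.01 [[312.0, 291.0], [312.0, 273.0], [312.0, 254.0]]
```

View pics/m2.png

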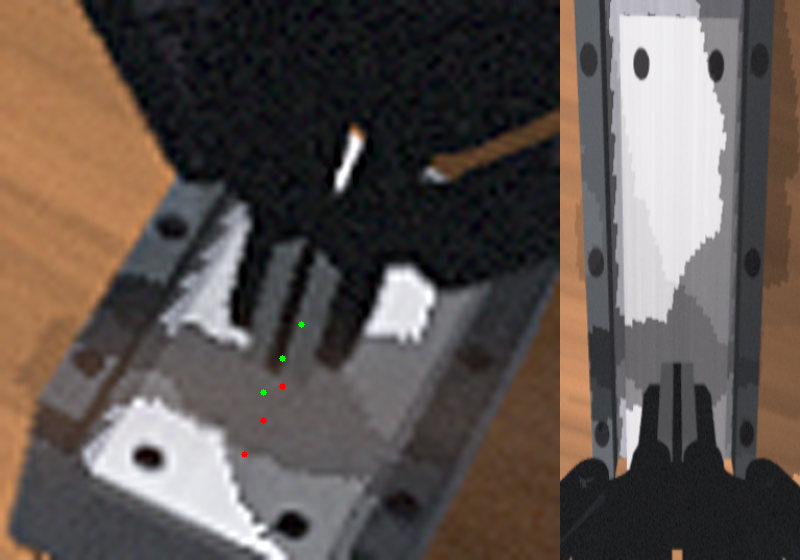

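Call:
send_rows(series="0 0 0.1 0 -1; 0 0 0 0 -1; 0 0 0 0 -1")

```text
t: 14.7
position: [0.5093, 0.3219, 0.0309]
eef_rot: [-0.291, 3.111, 0.01]
contact_force: [0.3, -0.7, -0.3]
opening: 0.0002
gripper_force: 0.0
```

Call:
send_rows(series="0 0 0.05 0 -1; 0 0 0 0 -1; 0 0 0 0 -1")

```text
t: 14.95
position: [0.5095, 0.3221, 0.0293]
eef_rot: [-0.291, 3.111, 0.011]
contact_force: [-0.8, -0.0, 0.1]
opening: 0.0005
gripper_force: 0.0
```

Call:
send_rows(series="0 0 0.08 0 -1; 0 0 0 0 -1; 0 0 0 0 -1")

```text
t: 15.2
position: [0.5095, 0.3221, 0.026]
eef_rot: [-0.292, 3.111, 0.011]
contact_force: [-0.7, -0.5, -1.2]
opening: -0.0
gripper_force: 0.0
```

Run:
```python
from h import *
o=r.observe();print(o['position'],o['contact_force']);x=np.array(o['position']);M=RT(o['eef_rot']);c=cap('scene')
b=cv2.resize(c['img'][270:350,460:540,::-1],(560,560),interpolation=cv2.INTER_CUBIC)
for s in(-.02,0):
  for a in(-.011,0,.011):
    q=(proj(c,[x+M@[a,0,s]])[0]-[460,270])*7; cv2.circle(b,tuple(int(v) for v in q),3,(0,0,255) if s==0 else (0,255,0),-1)
cv2.imwrite('pics/m3.png',b)
```

```text
[0.50946657 0.32212197 0.02603563] [-0.72011726 -0.54190486 -1.19867469]
```

View pics/m3.png

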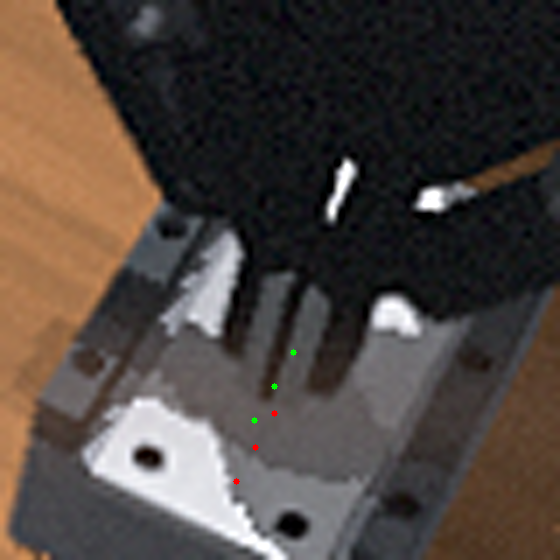

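Call:
send_rows(series="0 0 0.1 0 -1; 0 0 0 0 -1; 0 0 0 0 -1")

```text
t: 15.5
position: [0.5095, 0.3221, 0.022]
eef_rot: [-0.292, 3.111, 0.011]
contact_force: [0.2, -0.0, -0.1]
opening: 0.0001
gripper_force: 0.0
```

Call:
send_rows(series="0 0 0.05 0 -1; 0 0 0 0 -1; 0 0 0 0 -1")

```text
t: 15.75
position: [0.5097, 0.3222, 0.0202]
eef_rot: [-0.291, 3.111, 0.011]
contact_force: [-0.6, 0.4, -0.2]
opening: 0.0001
gripper_force: 0.0
```

Call:
send_rows(series="0 0 0.05 0 -1; 0 0 0 0 -1; 0 0 0 0 -1")

```text
t: 16.0
position: [0.5097, 0.3222, 0.0182]
eef_rot: [-0.292, 3.11, 0.011]
contact_force: [0.4, 0.4, -0.3]
opening: -0.0003
gripper_force: 0.0
```

Call:
send_rows(series="0 0 0.05 0 -1; 0 0 0 0 -1; 0 0 0 0 -1")

```text
t: 16.25
position: [0.5101, 0.3225, 0.0165]
eef_rot: [-0.291, 3.11, 0.012]
contact_force: [0.2, -0.1, 1.0]
opening: -0.0
gripper_force: 0.4
```

Call:
send_rows(series="0 0 0.05 0 -1; 0 0 0 0 -1; 0 0 0 0 -1")

```text
t: 16.5
position: [0.5102, 0.3225, 0.0163]
eef_rot: [-0.291, 3.109, 0.012]
contact_force: [-3.5, -1.3, 11.7]
opening: -0.0002
gripper_force: 5.5
```

Call:
send_rows(series="0 0 0.03 0 -1; 0 0 0 0 -1; 0 0 0 0 -1")

```text
t: 16.75
position: [0.5102, 0.3225, 0.0163]
eef_rot: [-0.291, 3.108, 0.013]
contact_force: [-5.1, -2.8, 17.5]
opening: 0.0
gripper_force: 8.5
```

Call:
send_rows(series="0 0 -0.5 0 -1; 0 0 0 0 -1; -0.55 0 0 0 -1; -0.55 0 0 0 -1; -0.55 0 0 0 -1; 0 0 0.4 0 -1; 0 0 0 0 -1; 0 0 0 0 -1")

```text
t: 17.42
position: [0.573, 0.3336, 0.0162]
eef_rot: [-0.292, 3.114, 0.008]
contact_force: [0.1, -0.1, -0.5]
opening: 0.0001
gripper_force: 0.0
```

Run:
```python
from h import *
o=r.observe();print(np.round(o['joints'],3))
go((.5673,.3328,.0135,190.6),(.508,.3217,.013,190.6))
```

```text
[ 5.280e-01  6.780e-01  1.790e-01  1.058e+00 -1.000e-03  3.410e-01]
now [0.573  0.3336 0.0162] h -169.3 open 0.0001 F [ 0.1 -0.1 -0.5] t 17.42 tilt [ 0.013  0.006 -1.   ]
yaw 0.001 | x 0.144 y 0.008 z 0.068
yaw -0.000 | x 1.508 y -0.000 z 0.013
```

Call:
send_rows(series="0 0 0.06 0 -1; 0.2 0 0 0 -1; 0.2 0 0 0 -1; 0.1 0 0 0 -1; 0 0 0 0 -1; 0 0 0 0 -1")

```text
t: 17.92
position: [0.555, 0.3311, 0.0162]
eef_rot: [-0.292, 3.109, 0.012]
contact_force: [-0.1, 0.4, -0.3]
opening: 0.0
gripper_force: 0.0
```

Call:
send_rows(series="0.1 0 0 0 -1; 0.1 0 0 0 -1; 0.1 0 0 0 -1; 0 0 0 0 -1")

```text
t: 18.25
position: [0.5432, 0.3288, 0.0159]
eef_rot: [-0.292, 3.109, 0.012]
contact_force: [0.4, -0.1, 2.5]
opening: 0.0001
gripper_force: 0.8
```

Call:
send_rows(series="0 0 -0.05 0 -1; -0.3 0 0 0 -1; -0.15 0 0 0 -1; 0 0 0.11 0 -1; 0 0 0 0 -1; 0 0 0 0 -1")

```text
t: 18.75
position: [0.5599, 0.3314, 0.0122]
eef_rot: [-0.292, 3.113, 0.01]
contact_force: [-0.3, 0.1, 1.0]
opening: 0.0
gripper_force: 0.0
```

Call:
send_rows(series="0.1 0 0 0 -1; 0 0 0 0 -1; 0 0 0 0 -1")

```text
t: 19.0
position: [0.5564, 0.3312, 0.0132]
eef_rot: [-0.292, 3.111, 0.011]
contact_force: [-0.1, -0.2, 0.2]
opening: -0.0
gripper_force: 0.0
```

Call:
send_rows(series="0.1 0 0 0 -1; 0.1 0 0 0 -1; 0.1 0 0 0 -1; 0.1 0 0 0 -1; 0 0 0 0 -1; 0 0 0 0 -1")

```text
t: 19.5
position: [0.541, 0.3283, 0.013]
eef_rot: [-0.292, 3.11, 0.011]
contact_force: [-0.1, -0.4, -0.2]
opening: -0.0
gripper_force: 0.0
```

Call:
send_rows(series="0.15 0 0 0 -1; 0.15 0 0 0 -1; 0.15 0 0 0 -1; 0.15 0 0 0 -1; 0.15 0 0 0 -1; 0.05 0 0 0 -1; 0 0 0 0 -1; 0 0 0 0 -1")

```text
t: 20.17
position: [0.5093, 0.3222, 0.0122]
eef_rot: [-0.292, 3.111, 0.011]
contact_force: [-0.0, 1.0, 0.3]
opening: 0.0
gripper_force: 0.0
```

```bash
python3 pl.py
python3 - <<'E'
from h import *
c=cap('wrist'); hsv=cv2.cvtColor(c['img'],cv2.COLOR_RGB2HSV)
b=cv2.imwrite('pics/w4.png',c['img'][:300,200:430,::-1])
E
```

```text
now [0.5093 0.3222 0.0122] h -169.3 open 0.0 F [-0.   1.   0.3] t 20.17 tilt [ 0.016  0.008 -1.   ]
yaw 0.001 | x 0.127 y -0.007 z -0.621
(153, 269, 30, 62) min x_g [-0.1023 -0.102  -0.1016 -0.1013 -0.101  -0.1007]
```

View pics/w4.png

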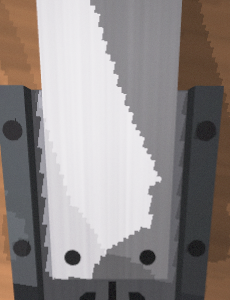

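Call:
send_rows(series="0.1 0 0 0 -1; 0 0 0 0 -1; 0 0 0 0 -1")

```text
t: 20.52
position: [0.5057, 0.3215, 0.0121]
eef_rot: [-0.292, 3.111, 0.011]
contact_force: [-0.3, 0.3, 0.3]
opening: -0.0003
gripper_force: 0.0
```

```bash
python3 pl.py
python3 - <<'E'
from h import *
go()
E
```

```text
now [0.5057 0.3215 0.0121] h -169.3 open -0.0003 F [-0.3  0.3  0.3] t 20.52 tilt [ 0.016  0.008 -1.   ]
yaw 0.001 | x 0.034 y -0.006 z -0.623
(153, 271, 30, 62) min x_g [-0.1057 -0.1053 -0.105  -0.1047 -0.1043 -0.1041]
now [0.5058 0.3215 0.0121] h -169.3 open 0.0 F [ 0.3  0.8 -0.2] t 20.57 tilt [ 0.017  0.008 -1.   ]
```

Call:
send_rows(series="-0.1 0 0 0 -1; 0 0 -0.7 0 -1; 0 0 -0.7 0 -1; 0 0 -0.6 0 0.7; 0.7 0 0 0 0.7; 0.7 0 0 0 0.7; 0.7 0 0 0 0.7; 0.7 0 0 0 0.7")

```text
t: 21.23
position: [0.3978, 0.3006, 0.0904]
eef_rot: [-0.291, 3.11, 0.012]
contact_force: [-0.7, -0.0, 0.3]
opening: 0.0602
gripper_force: 0.0
```

Call:
send_rows(series="0 0 0 0 0.7; 0 0 0 0 0.7; 0 0 0 0 0.7")

```text
t: 21.48
position: [0.3997, 0.3016, 0.0909]
eef_rot: [-0.291, 3.108, 0.013]
contact_force: [0.0, 0.5, 0.4]
opening: 0.0729
gripper_force: 0.0
```

Run:
```python
from h import *
c=cap('top'); hsv=cv2.cvtColor(c['img'],cv2.COLOR_RGB2HSV); H,S,V=[hsv[...,i].astype(int) for i in range(3)]
go((.3972,.3009,.0055,190.6))
w=cap('wrist','w5.png'); P=lambda uv:ray(w,uv,.04)
hs=cv2.cvtColor(w['img'],cv2.COLOR_RGB2HSV); m=(hs[...,1]<70)&(hs[...,2]>110)
for k in blobs(m,1500):print(cv2.boundingRect(k),rect(w,k,.04))
```

```text
now [0.4001 0.3016 0.0908] h -169.3 open 0.0725 F [ 0.6 -0.1  0.1] t 21.53 tilt [ 0.019  0.01  -1.   ]
yaw 0.001 | x 0.075 y -0.005 z 2.133
(267, 210, 86, 193) {'c': (0.4492, 0.3095), 'L': 151.8, 'W': 59.0, 'ang': 10.6}
(70, 94, 166, 29) {'c': (0.3317, 0.1945), 'L': 95.2, 'W': 14.3, 'ang': -79.8}
```

View pics/w5.png

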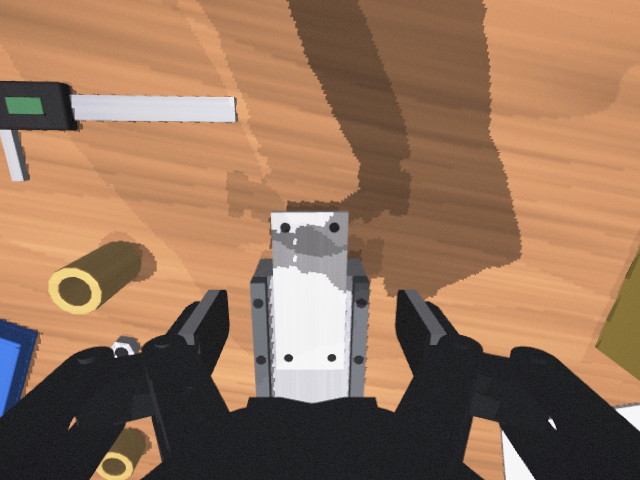

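Run:
```python
from h import *
w=cap('wrist'); p=ray(w,[(272,212),(349,212),(350,370),(274,370)],.04)[:,:2]; print(p.round(4),p.mean(0).round(4),np.linalg.norm(p[0]-p[3]),np.linalg.norm(p[0]-p[1]))
u=np.radians(10.6);print(((p-[.4788,.3162])@np.array([[np.cos(u),-np.sin(u)],[np.sin(u),np.cos(u)]])).round(4))
```

```text
[[0.3804 0.2718]
 [0.3713 0.3206]
 [0.4895 0.3476]
 [0.4997 0.2916]] [0.4352 0.3079] 0.12096951422166452 0.04969386605672693
[[-0.1049 -0.0256]
 [-0.1049  0.0241]
 [ 0.0163  0.0289]
 [ 0.0161 -0.028 ]]
```

Call:
send_rows(series="0.12 0 0 0 0.7; 0 0 0.6 0 0.7; 0 0 0.6 0 0.7; 0 0 0.6 0 0.7; 0 0 0.3 0 0.7; 0 0 0 0 0.7; 0 0 0 0 0.7")

```text
t: 22.22
position: [0.3949, 0.3003, 0.0055]
eef_rot: [-0.291, 3.112, 0.009]
contact_force: [-0.7, -0.2, -0.4]
opening: 0.0724
gripper_force: 0.0
```

Run:
```python
from h import *
go((.3972,.3009,.0055,190.6))
```

```text
now [0.3949 0.3003 0.0055] h -169.3 open 0.0724 F [-0.7 -0.2 -0.4] t 22.22 tilt [ 0.015  0.007 -1.   ]
yaw 0.001 | x -0.060 y 0.005 z 0.001
```

Good position; close.

Call:
send_rows(series="0 0 0 0 -0.5; 0 0 0 0 -0.5; 0 0 0 0 -0.5; 0 0 0 0 -0.5; 0 0 0 0 -0.5; 0 0 0 0 -0.5")

```text
t: 22.72
position: [0.3963, 0.3014, 0.0074]
eef_rot: [-0.291, 3.108, 0.013]
contact_force: [-0.4, 0.3, 5.3]
opening: 0.0477
gripper_force: 61.2
```

Call:
send_rows(series="0 0 -0.1 0 -0.5; 0 0 -0.2 0 -0.5; 0 0 -0.4 0 -0.5; 0 0 -0.4 0 -0.5; 0 0 0 0 -0.5; 0 0 0 0 -0.5")

```text
t: 23.22
position: [0.395, 0.3008, 0.0509]
eef_rot: [-0.291, 3.109, 0.013]
contact_force: [0.2, 0.7, -0.8]
opening: 0.0478
gripper_force: 61.8
```

Run:
```python
from h import *
w=cap('wrist','w6.png')
c=cap('scene');p=proj(c,[[.42,.305,.07]])[0].astype(int)
cv2.imwrite('pics/m6.png',np.hstack([cv2.resize(c['img'][p[1]-75:p[1]+75,max(0,p[0]-75):p[0]+75,::-1],(400,400)),cv2.resize(w['img'][150:420,190:460,::-1],(400,400))]))
a=np.radians(-13.3); t=np.array([.4606,-.3455]); tx=np.array([np.cos(a),np.sin(a)])
print('go tray grasp', t-.038*tx)
go((.3949,.3003,.12,190.6))
```

```text
go tray grasp [ 0.4236192  -0.33675811]
now [0.3939 0.2999 0.0495] h -169.3 open 0.0474 F [-0.9 -0.2 -0.2] t 23.32 tilt [ 0.016  0.008 -1.   ]
yaw 0.001 | x -0.028 y 0.005 z -1.763
```

View pics/m6.png

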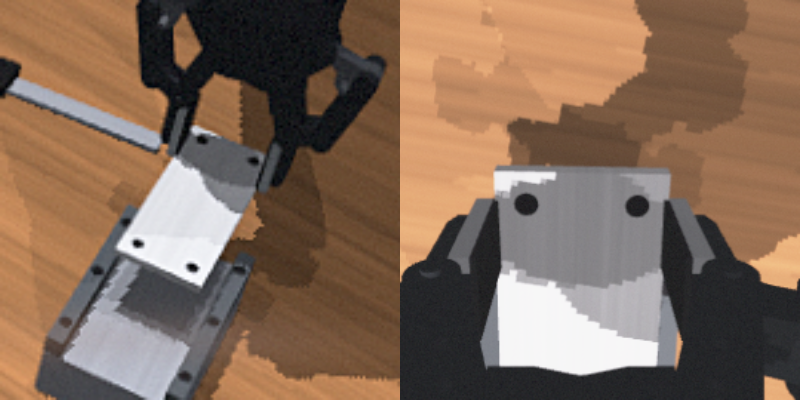

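Call:
send_rows(series="0 0 -0.6 0.0525 -0.5; 0 0 -0.6 0.0525 -0.5; 0 0 -0.5 0.0525 -0.5; 0 0 0 0.0525 -0.5; 0 0 0 0 -0.5; 0 0 0 0 -0.5")

```text
t: 23.82
position: [0.3926, 0.2992, 0.117]
eef_rot: [0.36, 3.107, 0.014]
contact_force: [-0.2, -0.1, -1.3]
opening: 0.0475
gripper_force: 62.1
```

Run:
```python
from h import *
go((.4212,-.3362,.12,166.7))
```

```text
now [0.3926 0.2992 0.117 ] h 166.8 open 0.0475 F [-0.2 -0.1 -1.3] t 23.82 tilt [ 0.015  0.007 -1.   ]
yaw 0.001 | x -4.350 y -15.294 z -0.074
```

Call:
send_rows(series="-0.1 -0.35 0 0 -0.5; -0.2 -0.7 0 0 -0.5; -0.2 -0.7 0 0 -0.5; -0.2 -0.7 0 0 -0.5; -0.2 -0.7 0 0 -0.5; -0.2 -0.7 0 0 -0.5; -0.2 -0.7 0 0 -0.5; -0.2 -0.7 0 0 -0.5")

```text
t: 24.48
position: [0.4015, 0.0793, 0.1151]
eef_rot: [0.361, 3.108, 0.015]
contact_force: [0.3, -0.2, -0.2]
opening: 0.0474
gripper_force: 62.1
```

Call:
send_rows(series="-0.2 -0.7 0 0 -0.5; -0.2 -0.7 0 0 -0.5; -0.2 -0.7 0 0 -0.5; -0.2 -0.7 0 0 -0.5; -0.2 -0.7 0 0 -0.5; -0.2 -0.7 0 0 -0.5; -0.2 -0.7 0 0 -0.5; -0.2 -0.7 0 0 -0.5")

```text
t: 25.15
position: [0.4117, -0.1527, 0.1133]
eef_rot: [0.362, 3.108, 0.017]
contact_force: [0.3, 1.3, -0.6]
opening: 0.0475
gripper_force: 62.1
```

Call:
send_rows(series="-0.2 -0.7 0 0 -0.5; -0.2 -0.7 0 0 -0.5; -0.2 -0.7 0 0 -0.5; -0.2 -0.7 0 0 -0.5; -0.2 -0.7 0 0 -0.5; -0.2 -0.7 0 0 -0.5; 0 0 0 0 -0.5; 0 0 0 0 -0.5")

```text
t: 25.82
position: [0.4198, -0.3266, 0.1115]
eef_rot: [0.366, 3.107, 0.019]
contact_force: [0.5, 0.5, -0.6]
opening: 0.0476
gripper_force: 62.2
```

Run:
```python
from h import *
o=r.observe();print(np.round(o['joints'],3))
go((.4212,-.3362,.12,166.7),(.4212,-.3362,-.0235,166.7))
w=cap('wrist','w7.png')
hs=cv2.cvtColor(w['img'],cv2.COLOR_RGB2HSV); m=(hs[...,1]>150)&(hs[...,0]>100)&(hs[...,0]<130)
for k in blobs(m,1500):print(cv2.boundingRect(k),rect(w,k,.018))
```

```text
[-0.672  0.36  -0.088  1.118  0.017 -0.437]
now [ 0.4198 -0.3266  0.1115] h 166.5 open 0.0476 F [ 0.5  0.5 -0.6] t 25.82 tilt [ 0.014  0.011 -1.   ]
yaw -0.001 | x -0.088 y -0.226 z -0.213
yaw -0.000 | x 0.000 y 0.000 z 3.587
(604, 263, 36, 132) {'c': (0.5747, -0.0881), 'L': 132.2, 'W': 30.1, 'ang': 1.3}
(205, 173, 177, 135) {'c': (0.4263, -0.3413), 'L': 133.1, 'W': 110.9, 'ang': 76.8}
```

View pics/w7.png

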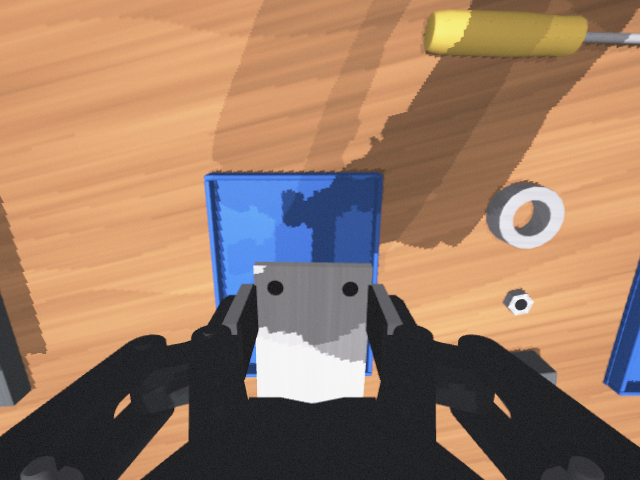

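Run:
```python
from h import *
w=cap('wrist'); p=ray(w,[(206,175),(383,173)],.018)[:,:2]; d=p[1]-p[0]; n=np.array([-d[1],d[0]])/np.linalg.norm(d)
if n[0]<0:n=-n
print(p,np.linalg.norm(d),'ang',np.degrees(np.arctan2(n[1],n[0])),'centre',p.mean(0)+.09*n)
c=p.mean(0)+.09*n; o=r.observe(); g=c-.0405*n; go((g[0],g[1],.1115,166.7),(g[0],g[1],-.022,166.7))
```

```text
[[ 0.35897694 -0.391107  ]
 [ 0.38832487 -0.26201777]] 0.132383262625263 ang -12.808262784758897 centre [ 0.46141147 -0.34651441]
now [ 0.4201 -0.3247  0.1119] h 166.7 open 0.0479 F [-0.3  0.8 -1.5] t 25.92 tilt [ 0.014  0.011 -1.   ]
yaw -0.000 | x -0.117 y -0.302 z 0.010
yaw -0.000 | x 0.000 y 0.000 z 3.337
```

Call:
send_rows(series="-0.1 -0.3 0 0 -0.5; 0 0 0.6 0 -0.5; 0 0 0.6 0 -0.5; 0 0 0.6 0 -0.5; 0 0 0.6 0 -0.5; 0 0 0.6 0 -0.5; 0 0 0 0 -0.5; 0 0 0 0 -0.5")

```text
t: 26.58
position: [0.4237, -0.3358, -0.0079]
eef_rot: [0.362, 3.108, 0.02]
contact_force: [1.1, -0.5, -0.3]
opening: 0.0475
gripper_force: 62.2
```

Run:
```python
from h import *
go((.4221,-.3376,-.021,166.9))
```

```text
now [ 0.4237 -0.3358 -0.0079] h 166.7 open 0.0475 F [ 1.1 -0.5 -0.3] t 26.58 tilt [ 0.014  0.011 -1.   ]
yaw -0.002 | x 0.028 y -0.053 z 0.328
```

Call:
send_rows(series="0 -0.05 0.12 0 -0.5; 0 0 0.1 0 -0.5; 0 0 0 0 -0.5; 0 0 0 0 -0.5")

```text
t: 26.92
position: [0.425, -0.3395, -0.0149]
eef_rot: [0.363, 3.103, 0.015]
contact_force: [0.4, 0.4, -1.0]
opening: 0.0474
gripper_force: 62.2
```

Call:
send_rows(series="0 0 0.06 0 -0.5; 0 0 0 0 -0.5; 0 0 0 0 -0.5")

```text
t: 27.17
position: [0.4245, -0.3392, -0.0179]
eef_rot: [0.364, 3.104, 0.016]
contact_force: [0.3, -0.3, -1.1]
opening: 0.0474
gripper_force: 62.2
```

Call:
send_rows(series="0 0 0.06 0 -0.5; 0 0 0 0 -0.5; 0 0 0 0 -0.5")

```text
t: 27.42
position: [0.4244, -0.3389, -0.0207]
eef_rot: [0.363, 3.105, 0.017]
contact_force: [-0.9, -0.5, -1.0]
opening: 0.0479
gripper_force: 62.2
```

Run:
```python
from h import *
go()
c=cap('scene','s8.png');p=proj(c,[[.45,-.34,.02]])[0].astype(int);print(p)
cv2.imwrite('pics/m8.png',cv2.resize(c['img'][p[1]-60:p[1]+60,p[0]-80:p[0]+80,::-1],(800,600),interpolation=cv2.INTER_CUBIC))
```

```text
now [ 0.4244 -0.3389 -0.0207] h 166.6 open 0.0479 F [-0.9 -0.5 -1. ] t 27.42 tilt [ 0.017  0.009 -1.   ]
[249 153]
```

Call:
send_rows(series="0 0 0.035 0 -0.5; 0 0 0 0 -0.5; 0 0 0 0 -0.5")

```text
t: 27.72
position: [0.4248, -0.3392, -0.0218]
eef_rot: [0.363, 3.104, 0.016]
contact_force: [0.5, -0.8, 0.7]
opening: 0.048
gripper_force: 62.8
```

Call:
send_rows(series="0 0 0.03 0 -0.5; 0 0 0 0 -0.5; 0 0 0 0 -0.5")

```text
t: 27.97
position: [0.4248, -0.3393, -0.0219]
eef_rot: [0.364, 3.104, 0.015]
contact_force: [-0.4, 1.9, 7.0]
opening: 0.0479
gripper_force: 67.4
```

Call:
send_rows(series="0 0 -0.02 0 -0.3; 0 0 0 0 0; 0 0 0 0 0.5; 0 0 0 0 0.5; 0 0 0 0 0.5; 0 0 0 0 0.5; 0 0 -0.1 0 0.5; 0 0 -0.3 0 0.5")

```text
t: 28.63
position: [0.423, -0.3381, -0.0077]
eef_rot: [0.364, 3.108, 0.02]
contact_force: [0.4, 0.3, -0.0]
opening: 0.064
gripper_force: 0.0
```

Call:
send_rows(series="0 0 -0.8 0 0.5; 0 0 -0.8 0 0.5; 0 0 -0.8 0 0.5; 0 0 -0.8 0 0.5; 0 0 0 0 0.5; 0 0 0 0 0.5")

```text
t: 29.13
position: [0.4237, -0.3417, 0.1245]
eef_rot: [0.363, 3.099, 0.011]
contact_force: [0.4, 0.5, -0.6]
opening: 0.0642
gripper_force: 0.0
```

Run:
```python
from h import *
go()
for n in('wrist','top'):
    w=cap(n,'p9%s.png'%n); hs=cv2.cvtColor(w['img'],cv2.COLOR_RGB2HSV)
    b=(hs[...,1]>150)&(hs[...,0]>100)&(hs[...,0]<130)
    f=np.zeros(b.shape,np.uint8); ks=blobs(b,2000)
    if n=='top': ks=[k for k in ks if cv2.boundingRect(k)[0]>440 and cv2.boundingRect(k)[1]>200]
    for k in ks: cv2.drawContours(f,[cv2.convexHull(k)],-1,1,-1)
    for k in blobs((f>0)&(hs[...,1]<80)&(hs[...,2]>90),400): print(n,cv2.boundingRect(k),rect(w,k,.009))
```

```text
now [ 0.4237 -0.3417  0.1245] h 166.6 open 0.0642 F [ 0.4  0.5 -0.6] t 29.13 tilt [ 0.022  0.005 -1.   ]
wrist (284, 198, 61, 130) {'c': (0.4621, -0.3494), 'L': 121.3, 'W': 50.5, 'ang': -14.7}
top (488, 258, 39, 58) {'c': (0.4651, -0.3484), 'L': 115.5, 'W': 51.4, 'ang': -14.9}
```

View pics/p9wrist.png

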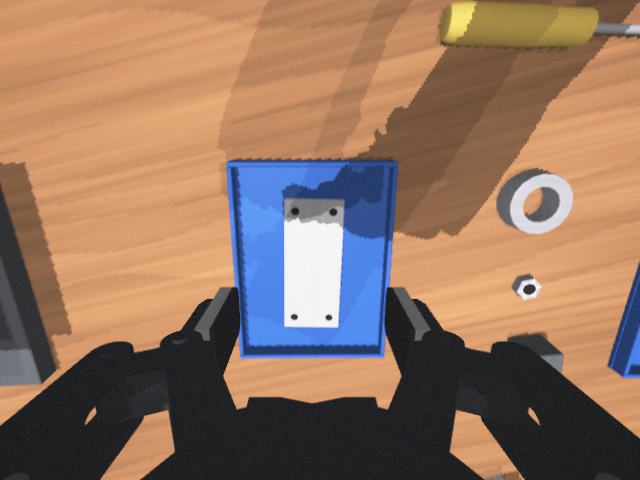

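Run:
```python
from h import *
go((.475,.158,.115,166.6))
```

```text
now [ 0.4218 -0.34    0.1212] h 166.6 open 0.0642 F [ 0.9  0.3 -0.2] t 29.23 tilt [ 0.016  0.009 -1.   ]
yaw 0.000 | x 1.590 y 12.419 z 0.156
```

Call:
send_rows(series="0.09 0.5 0.1 0 0.7; 0.09 0.7 0.05 0 0.7; 0.09 0.7 0 0 0.7; 0.09 0.7 0 0 0.7; 0.09 0.7 0 0 0.7; 0.09 0.7 0 0 0.7; 0.09 0.7 0 0 0.7; 0.09 0.7 0 0 0.7")

```text
t: 29.9
position: [0.4426, -0.1217, 0.1161]
eef_rot: [0.364, 3.108, 0.018]
contact_force: [0.1, 0.0, 0.2]
opening: 0.0728
gripper_force: 0.0
```

Call:
send_rows(series="0.09 0.7 0 0 0.7; 0.09 0.7 0 0 0.7; 0.09 0.7 0 0 0.7; 0.09 0.7 0 0 0.7; 0.09 0.7 0 0 0.7; 0.09 0.7 0 0 0.7; 0.09 0.7 0 0 0.7; 0.09 0.7 0 0 0.7")

```text
t: 30.57
position: [0.4662, 0.1022, 0.1184]
eef_rot: [0.364, 3.108, 0.015]
contact_force: [0.9, -1.2, -0.2]
opening: 0.0729
gripper_force: 0.0
```

Call:
send_rows(series="0.09 0.7 0 0 0.7; 0.06 0.7 0 0 0.7; 0 0 0 0 0.7; 0 0 0 0 0.7; 0 0 0 0 0.7")

```text
t: 30.98
position: [0.4736, 0.1564, 0.1194]
eef_rot: [0.363, 3.108, 0.014]
contact_force: [0.0, -0.2, -0.3]
opening: 0.0729
gripper_force: 0.0
```

```bash
cat > br.py <<'E'
from h import *
go((.450,.158,.115,166.6))
w=cap('wrist','b1.png'); hs=cv2.cvtColor(w['img'],cv2.COLOR_RGB2HSV); m=(hs[...,0]>18)&(hs[...,0]<34)&(hs[...,1]>110)&(hs[...,2]>150)
m=m.astype(np.uint8)*255
ks,hh=cv2.findContours(m,cv2.RETR_CCOMP,cv2.CHAIN_APPROX_NONE)
for k,h in zip(ks,hh[0]):
    if cv2.contourArea(k)>200: 
        b=rect(w,k,.055); e=ray(w,k.reshape(-1,2),.055)[:,:2]; print('hole' if h[3]>=0 else 'outer',cv2.boundingRect(k),b,'c',((cv2.minEnclosingCircle((e*1000).astype(np.float32)))))
print(proj(w,[[.4501,.1581,.055]]))
E
python3 br.py
```

```text
now [0.4736 0.1564 0.1194] h 166.7 open 0.0729 F [ 0.  -0.2 -0.3] t 30.98 tilt [ 0.014  0.007 -1.   ]
yaw 0.001 | x 0.583 y -0.098 z 0.110
outer (284, 189, 39, 22) {'c': (0.4407, 0.1574), 'L': 25.8, 'W': 11.0, 'ang': -84.8} c ((443.34375, 157.595458984375), 13.101279258728027)
[[306.02031535 210.3124497 ]]
```

Run:
```python
from h import *
w=cap('wrist'); hs=cv2.cvtColor(w['img'],cv2.COLOR_RGB2HSV)
for row in range(180,262,6): print(row,' '.join('%d/%d/%d'%tuple(hs[row,x]) for x in range(276,340,6)))
```

```text
180 13/128/193 12/127/193 12/125/213 12/127/213 18/115/102 19/119/103 19/114/103 12/119/118 11/119/118 12/118/115 13/120/115
186 13/128/192 12/124/197 13/124/196 19/109/112 18/114/103 19/114/105 19/120/102 19/119/103 13/122/119 13/118/119 13/119/116
192 13/124/113 13/114/101 19/118/110 21/118/233 23/110/242 23/113/240 23/112/241 18/124/181 17/119/101 13/119/124 12/117/124
198 13/125/194 13/119/101 20/121/227 21/117/235 18/126/195 14/121/129 20/120/226 22/114/237 19/121/141 13/118/119 13/122/115
204 13/121/150 14/116/110 20/119/230 19/116/99 11/124/97 14/118/117 12/117/120 17/122/115 18/120/136 13/123/112 13/121/110
210 13/125/175 18/124/107 19/120/128 18/121/97 19/113/102 16/125/104 18/115/102 19/116/99 18/120/136 13/124/134 13/124/142
216 13/128/210 17/117/100 18/116/112 18/113/99 18/116/101 19/116/101 19/114/105 19/116/99 18/124/132 12/128/181 12/123/147
222 13/129/218 13/127/143 18/117/111 19/118/110 19/119/101 18/113/104 17/109/105 19/123/137 18/119/135 13/124/142 13/123/139
228 13/125/217 13/126/219 13/127/200 19/125/112 18/116/114 18/117/118 18/115/115 19/120/125 13/126/211 13/127/211 13/126/223
234 13/128/214 13/127/211 13/128/210 12/129/210 14/129/154 15/119/142 13/126/180 13/128/214 13/124/216 13/126/217 13/128/216
240 12/124/211 12/126/212 12/127/211 13/126/215 13/126/216 13/126/216 12/128/214 13/131/211 13/126/210 13/127/211 13/126/209
246 13/125/210 13/128/212 13/128/210 12/128/210 13/127/209 13/126/205 13/123/203 12/126/200 13/128/201 13/126/197 13/126/200
252 13/124/201 13/126/200 12/125/198 13/127/197 12/125/196 12/126/194 13/126/200 13/125/204 13/128/204 12/124/203 13/126/197
258 12/125/202 13/128/196 13/129/210 13/126/208 13/128/214 13/124/210 13/128/195 12/125/198 12/124/191 12/128/202 12/129/200
```

Run:
```python
from h import *
w=cap('wrist'); hs=cv2.cvtColor(w['img'],cv2.COLOR_RGB2HSV)
m=(hs[...,0]>=16)&(hs[...,0]<27); m[:150]=0;m[260:]=0;m[:,:260]=0;m[:,350:]=0
m=cv2.morphologyEx(m.astype(np.uint8),cv2.MORPH_OPEN,np.ones((3,3)))
k=max(blobs(m,100),key=cv2.contourArea); print(cv2.boundingRect(k), [ (r_,np.where(m[r_])[0][[0,-1]].tolist()) for r_ in range(178,236,6) if m[r_].any()])
a=np.linspace(0,2*np.pi,60)
for z in(.055,0):
  q=proj(w,np.c_[.4501+.017*np.cos(a),.1581+.017*np.sin(a),0*a+z]); print(z,q.min(0),q.max(0))
```

```text
(282, 178, 48, 56) [(178, [301, 309]), (184, [293, 320]), (190, [287, 324]), (196, [285, 326]), (202, [283, 328]), (208, [282, 329]), (214, [282, 328]), (220, [284, 327]), (226, [289, 322]), (232, [297, 311])]
0.055 [281.76054511 184.31907009] [331.23915139 232.90143099]
0 [286.56665952 175.01722757] [326.99358571 215.19062547]
```

Call:
send_rows(series="0.3 -0.05 0 0 0.7; 0.3 -0.06 0.1 0 0.7; 0 0 0.5 0 0.7; 0 0 0.5 0 0.7; 0 0 0.5 0 0.7; 0 0 0.5 0 0.7; 0 0 0 0 0.7; 0 0 0 0 0.7")

```text
t: 31.8
position: [0.4509, 0.1578, 0.0359]
eef_rot: [0.366, 3.107, 0.014]
contact_force: [0.1, -0.3, 0.8]
opening: 0.0727
gripper_force: 0.0
```

Run:
```python
from h import *
go((.450,.158,-.008,166.6))
```

```text
now [0.4509 0.1578 0.0359] h 166.6 open 0.0727 F [ 0.1 -0.3  0.8] t 31.8 tilt [ 0.014  0.008 -1.   ]
yaw -0.000 | x 0.023 y 0.000 z 1.097
```

Call:
send_rows(series="0.04 0 0.5 0 0.7; 0 0 0.5 0 0.7; 0 0 0.1 0 0.7; 0 0 0 0 0.7; 0 0 0 0 -0.6; 0 0 0 0 -0.6; 0 0 0 0 -0.6; 0 0 0 0 -0.6")

```text
t: 32.47
position: [0.4523, 0.1596, -0.0058]
eef_rot: [0.364, 3.102, 0.017]
contact_force: [-0.7, -1.9, 7.0]
opening: 0.0332
gripper_force: 58.8
```

Call:
send_rows(series="0 0 0 0 -0.6; 0 0 0 0 -0.6; 0 0 0 0 -0.6; 0 0 0 0 -0.6")

```text
t: 32.8
position: [0.4523, 0.1596, -0.0058]
eef_rot: [0.364, 3.102, 0.017]
contact_force: [-1.1, -1.6, 6.1]
opening: 0.0329
gripper_force: 58.9
```

Call:
send_rows(series="0 0 -0.2 0 -0.6; 0 0 -0.6 0 -0.6; 0 0 -0.7 0 -0.6; 0 0 -0.7 0 -0.6; 0 0 -0.3 0 -0.6; 0 0 0 0 -0.6; 0 0 0 0 -0.6")

```text
t: 33.38
position: [0.4498, 0.1591, 0.0933]
eef_rot: [0.363, 3.103, 0.018]
contact_force: [-0.0, 0.1, -2.7]
opening: 0.0331
gripper_force: 60.1
```

Run:
```python
from h import *
go((.4625,-.349,.095,166.6))
```

```text
now [0.4498 0.1591 0.0933] h 166.6 open 0.0331 F [-0.   0.1 -2.7] t 33.38 tilt [ 0.019  0.009 -1.   ]
yaw 0.000 | x -3.252 y -12.283 z -0.043
```

Call:
send_rows(series="-0.1 -0.4 0 0 -0.6; -0.18 -0.68 0 0 -0.6; -0.18 -0.68 0 0 -0.6; -0.18 -0.68 0 0 -0.6; -0.18 -0.68 0 0 -0.6; -0.18 -0.68 0 0 -0.6; -0.18 -0.68 0 0 -0.6; -0.18 -0.68 0 0 -0.6")

```text
t: 34.05
position: [0.4528, -0.0556, 0.0888]
eef_rot: [0.364, 3.108, 0.017]
contact_force: [1.5, 0.6, -2.5]
opening: 0.0335
gripper_force: 60.2
```

Call:
send_rows(series="-0.18 -0.68 0 0 -0.6; -0.18 -0.68 0 0 -0.6; -0.18 -0.68 0 0 -0.6; -0.18 -0.68 0 0 -0.6; -0.18 -0.68 0 0 -0.6; -0.18 -0.68 0 0 -0.6; -0.18 -0.68 0 0 -0.6; -0.18 -0.68 0 0 -0.6")

```text
t: 34.72
position: [0.4588, -0.2799, 0.0865]
eef_rot: [0.364, 3.108, 0.02]
contact_force: [-0.1, 0.4, -2.3]
opening: 0.0332
gripper_force: 60.2
```

Call:
send_rows(series="-0.18 -0.68 0 0 -0.6; -0.1 -0.4 0 0 -0.6; -0.08 -0.2 0 0 -0.6; 0 0 0 0 -0.6; 0 0 0 0 -0.6; 0 0 0 0 -0.6")

```text
t: 35.22
position: [0.4621, -0.331, 0.0875]
eef_rot: [0.362, 3.107, 0.019]
contact_force: [0.1, 0.8, -2.9]
opening: 0.0331
gripper_force: 60.3
```

```bash
cat > bw.py <<'E'
from h import *
go((.4625,-.349,.02,166.6))
w=cap('wrist'); hs=cv2.cvtColor(w['img'],cv2.COLOR_RGB2HSV)
m=(hs[...,0]>=16)&(hs[...,0]<27); m[:150]=0
m=cv2.morphologyEx(m.astype(np.uint8),cv2.MORPH_OPEN,np.ones((3,3)))
for k in blobs(m,300): print(cv2.boundingRect(k))
# plate's near (robot side) end visible: rays at z=.009
b=(hs[...,1]>150)&(hs[...,0]>100)&(hs[...,0]<130); f=np.zeros(b.shape,np.uint8)
for k in blobs(b,2000): cv2.drawContours(f,[cv2.convexHull(k)],-1,1,-1)
for k in blobs((f>0)&(hs[...,1]<80)&(hs[...,2]>90),400): print('plate',cv2.boundingRect(k),rect(w,k,.009))
E
python3 bw.py
```

```text
now [ 0.4621 -0.331   0.0875] h 166.7 open 0.0331 F [ 0.1  0.8 -2.9] t 35.22 tilt [ 0.015  0.011 -1.   ]
yaw 0.001 | x -0.114 y -0.436 z 1.688
(390, 274, 192, 49)
(550, 258, 45, 24)
(265, 255, 95, 132)
(377, 252, 148, 43)
(134, 228, 58, 34)
plate (245, 161, 79, 165) {'c': (0.4671, -0.352), 'L': 132.8, 'W': 56.2, 'ang': -18.4}
```

Call:
send_rows(series="-0.09 -0.22 0 0 -0.6; 0 -0.22 0 0 -0.6; 0 0 0.5 0 -0.6; 0 0 0.5 0 -0.6; 0 0 0.5 0 -0.6; 0 0 0.3 0 -0.6; 0 0 0 0 -0.6; 0 0 0 0 -0.6")

```text
t: 35.93
position: [0.4629, -0.35, 0.0158]
eef_rot: [0.364, 3.106, 0.018]
contact_force: [0.9, -0.7, -1.6]
opening: 0.0334
gripper_force: 60.3
```

Run:
```python
from h import *
go((.4625,-.349,.0035,166.6))
w=cap('wrist','b3.png');cv2.imwrite('pics/b3c.png',w['img'][130:400,180:460,::-1])
```

```text
now [ 0.4629 -0.35    0.0158] h 166.6 open 0.0334 F [ 0.9 -0.7 -1.6] t 35.93 tilt [ 0.016  0.009 -1.   ]
yaw 0.000 | x 0.016 y 0.022 z 0.308
```

View pics/b3c.png

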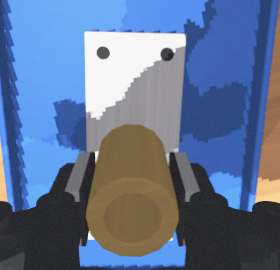

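Call:
send_rows(series="0 0 0.12 0 -0.6; 0 0 0.12 0 -0.6; 0 0 0 0 -0.6; 0 0 0 0 -0.6")

```text
t: 36.32
position: [0.4634, -0.3499, 0.0067]
eef_rot: [0.363, 3.105, 0.017]
contact_force: [0.0, -0.2, -2.5]
opening: 0.0333
gripper_force: 60.3
```

Call:
send_rows(series="0 0 0.03 0 -0.6; 0 0 0 0 -0.6; 0 0 0 0 -0.6")

```text
t: 36.57
position: [0.4636, -0.35, 0.0056]
eef_rot: [0.363, 3.104, 0.016]
contact_force: [-0.4, -0.2, -2.1]
opening: 0.033
gripper_force: 60.3
```

Call:
send_rows(series="0 0 0.035 0 -0.6; 0 0 0 0 -0.6; 0 0 0 0 -0.6")

```text
t: 36.82
position: [0.4635, -0.3498, 0.004]
eef_rot: [0.364, 3.105, 0.017]
contact_force: [-0.3, -0.5, -2.9]
opening: 0.033
gripper_force: 60.3
```

Call:
send_rows(series="0 0 0.03 0 -0.6; 0 0 0 0 -0.6; 0 0 0 0 -0.6")

```text
t: 37.07
position: [0.4638, -0.35, 0.0033]
eef_rot: [0.363, 3.104, 0.016]
contact_force: [-1.0, 1.4, 1.3]
opening: 0.0333
gripper_force: 60.6
```

Call:
send_rows(series="0 0 0 0 -0.2; 0 0 0 0 0; 0 0 0 0 0.2; 0 0 0 0 0.3; 0 0 0 0 0.3; 0 0 0 0 0.3; 0 0 -0.2 0 0.3; 0 0 -0.5 0 0.3")

```text
t: 37.73
position: [0.461, -0.3485, 0.0287]
eef_rot: [0.364, 3.11, 0.022]
contact_force: [-1.1, -0.1, 0.0]
opening: 0.0553
gripper_force: 0.0
```

Call:
send_rows(series="0 0 -0.6 0 0.7; 0 0 -0.7 0 0.7; 0 0 -0.7 0 0.7; 0 0 -0.5 0 0.7; 0 0 0 0 0.7; 0 0 0 0 0.7")

```text
t: 38.23
position: [0.4625, -0.3518, 0.1331]
eef_rot: [0.363, 3.101, 0.013]
contact_force: [0.2, 0.7, -0.8]
opening: 0.0725
gripper_force: 0.0
```

```bash
cat > ch.py <<'E'
from h import *
go((.4486+.025,-.150,.13,76.6))
w=cap('wrist'); hs=cv2.cvtColor(w['img'],cv2.COLOR_RGB2HSV)
m=(hs[...,0]>=16)&(hs[...,0]<27);m[:120]=0;m[340:]=0;m[:,:200]=0;m[:,440:]=0
m=cv2.morphologyEx(m.astype(np.uint8),cv2.MORPH_OPEN,np.ones((3,3)))
k=max(blobs(m,100),key=cv2.contourArea); print('bush',cv2.boundingRect(k))
a=np.linspace(0,2*np.pi,60)
q=np.vstack([proj(w,np.c_[.4625+.017*np.cos(a),-.349+.017*np.sin(a),0*a+z]) for z in(.064,.009)]);print('expected upright',q.min(0).round(),(q.max(0)-q.min(0)).round())
E
python3 ch.py
```

```text
now [ 0.4625 -0.3518  0.1331] h 166.6 open 0.0725 F [ 0.2  0.7 -0.8] t 38.23 tilt [ 0.02   0.006 -1.   ]
yaw 0.786 | x 4.973 y -0.898 z 0.077
bush (291, 203, 46, 59)
expected upright [292. 201.] [47. 60.]
```

Call:
send_rows(series="0 0 0 0.0605 0.8; 0 0 0 0.0605 0.8; 0 0 0 0.0605 0.8; 0 0 0 0.0605 0.8; 0 0 0 0.0605 0.8; 0 0 0 0.0605 0.8; 0 0 0 0.0605 0.8; 0 0 0 0.0605 0.8")

```text
t: 38.95
position: [0.4603, -0.3501, 0.1288]
eef_rot: [1.78, 2.582, 0.027]
contact_force: [-0.2, 0.0, -0.1]
opening: 0.0764
gripper_force: 0.0
```

Call:
send_rows(series="0 0 0 0.0605 0.8; 0 0 0 0.0605 0.8; 0 0 0 0.0605 0.8; 0 0 0 0.0605 0.8; 0 0 0 0.0605 0.8; 0 0 0 0 0.8; 0 0 0 0 0.8")

```text
t: 39.53
position: [0.4606, -0.3504, 0.1294]
eef_rot: [2.463, 1.948, 0.028]
contact_force: [0.3, -0.3, -1.0]
opening: 0.0769
gripper_force: 0.0
```

Run:
```python
from h import *
go((.443,-.177,.12,76.4))
```

```text
now [ 0.4606 -0.3504  0.1294] h 76.7 open 0.0769 F [ 0.3 -0.3 -1. ] t 39.53 tilt [ 0.015  0.01  -1.   ]
yaw 0.003 | x 4.109 y -1.447 z 0.234
```

Call:
send_rows(series="0.5 -0.2 0.1 0 0.8; 0.68 -0.24 0.1 0 0.8; 0.68 -0.24 0 0 0.8; 0.68 -0.24 0 0 0.8; 0.68 -0.24 0 0 0.8; 0.68 -0.24 0 0 0.8; 0.2 -0.05 0 0 0.8; 0 0 0 0 0.8")

```text
t: 40.2
position: [0.4428, -0.176, 0.1238]
eef_rot: [2.46, 1.95, 0.029]
contact_force: [-0.6, -0.0, 0.3]
opening: 0.0769
gripper_force: 0.0
```

Call:
send_rows(series="0 0 0 0 0.8; 0 0 0 0 0.8")

```text
t: 40.37
position: [0.4438, -0.1789, 0.124]
eef_rot: [2.463, 1.943, 0.029]
contact_force: [1.3, 0.5, -0.4]
opening: 0.0771
gripper_force: 0.0
```

```bash
cat > col.py <<'E'
from h import *
w=cap('wrist'); hs=cv2.cvtColor(w['img'],cv2.COLOR_RGB2HSV)
q=proj(w,[[.4483,-.1567,.022]])[0]; print('expect',q)
m=((hs[...,1]<80)&(hs[...,2]>70)).astype(np.uint8)*255
ks,hh=cv2.findContours(m,cv2.RETR_CCOMP,cv2.CHAIN_APPROX_NONE)
for k,h in zip(ks,hh[0]):
    if cv2.contourArea(k)>300 and np.linalg.norm(k.reshape(-1,2).mean(0)-q)<60:
        e=ray(w,k.reshape(-1,2),.022)[:,:2]; print('hole' if h[3]>=0 else 'outer',cv2.boundingRect(k),rect(w,k,.022))
a=np.linspace(0,2*np.pi,60)
for z,R in((.022,.025),(0,.025),(.022,.014)):
  p=proj(w,np.c_[.4483+R*np.cos(a),-.1567+R*np.sin(a),0*a+z]); print(z,R,p.min(0).round(1),p.max(0).round(1))
go((.4483,-.1567,.12,76.4))
E
python3 col.py
```

```text
expect [309.32802643 202.82321744]
outer (280, 173, 62, 64) {'c': (0.4488, -0.1589), 'L': 50.7, 'W': 48.8, 'ang': 76.5}
hole (294, 188, 34, 31) {'c': (0.4492, -0.1572), 'L': 25.4, 'W': 24.3, 'ang': 31.2}
0.022 0.025 [277.8 170.9] [340.8 233.3]
0 0.025 [279.9 168.8] [338.3 226.9]
0.022 0.014 [291.7 185.1] [326.9 220. ]
now [ 0.4438 -0.1791  0.124 ] h 76.5 open 0.0768 F [-0.6 -0.5  0.5] t 40.42 tilt [ 0.017  0.008 -1.   ]
yaw 0.001 | x 0.572 y -0.022 z 0.100
```

Call:
send_rows(series="0.25 -0.03 0.2 0 0.8; 0.25 -0.02 0.5 0 0.8; 0 0 0.6 0 0.8; 0 0 0.6 0 0.8; 0 0 0.6 0 0.8; 0 0 0.5 0 0.8; 0 0 0 0 0.8; 0 0 0 0 0.8")

```text
t: 41.08
position: [0.4468, -0.1566, 0.003]
eef_rot: [2.467, 1.944, 0.026]
contact_force: [-0.4, -0.2, 1.0]
opening: 0.0771
gripper_force: 0.0
```

Run:
```python
from h import *
go((.449,-.158,-.021,76.4))
```

```text
now [ 0.4468 -0.1566  0.003 ] h 76.5 open 0.0771 F [-0.4 -0.2  1. ] t 41.08 tilt [ 0.013  0.01  -1.   ]
yaw 0.001 | x -0.021 y 0.063 z 0.600
```

Call:
send_rows(series="0 0.06 0.3 0 0.8; 0 0 0.3 0 0.8; 0 0 0 0 0.8; 0 0 0 0 0; 0 0 0 0 -0.4; 0 0 0 0 -0.4; 0 0 0 0 -0.4; 0 0 0 0 -0.4")

```text
t: 41.75
position: [0.4516, -0.1577, -0.0177]
eef_rot: [2.462, 1.942, 0.031]
contact_force: [-1.9, 0.7, 6.6]
opening: 0.048
gripper_force: 60.5
```

Call:
send_rows(series="0 0 0 0 -0.4; 0 0 0 0 -0.4; 0 0 0 0 -0.4")

```text
t: 42.0
position: [0.4516, -0.1577, -0.0177]
eef_rot: [2.462, 1.942, 0.031]
contact_force: [-1.7, 1.0, 6.5]
opening: 0.0478
gripper_force: 60.5
```

Call:
send_rows(series="0 0 -0.2 0 -0.4; 0 0 -0.6 0 -0.4; 0 0 -0.7 0 -0.4; 0 0 -0.7 0 -0.4; 0 0 -0.4 0 -0.4; 0 0 0 0 -0.4; 0 0 0 0 -0.4")

```text
t: 42.58
position: [0.4499, -0.1585, 0.0855]
eef_rot: [2.462, 1.941, 0.032]
contact_force: [0.1, -0.3, -3.6]
opening: 0.0483
gripper_force: 62.7
```

Run:
```python
from h import *
go((.5727,-.0329,.087,76.2))
```

```text
now [ 0.4499 -0.1585  0.0855] h 76.5 open 0.0483 F [ 0.1 -0.3 -3.6] t 42.58 tilt [ 0.02   0.008 -1.   ]
yaw 0.003 | x 3.782 y 2.231 z -0.037
```

Call:
send_rows(series="0.3 0.2 0 0.003 -0.4; 0.6 0.35 0 0 -0.4; 0.6 0.35 0 0 -0.4; 0.6 0.35 0 0 -0.4; 0.6 0.35 0 0 -0.4; 0.6 0.35 0 0 -0.4; 0.48 0.28 0 0 -0.4; 0 0 0 0 -0.4")

```text
t: 43.25
position: [0.5736, -0.0293, 0.0853]
eef_rot: [2.467, 1.942, 0.03]
contact_force: [0.6, -0.6, -2.7]
opening: 0.048
gripper_force: 62.7
```

Call:
send_rows(series="0 0 0 0 -0.4; 0 0 0 0 -0.4")

```text
t: 43.42
position: [0.5699, -0.0327, 0.0855]
eef_rot: [2.472, 1.937, 0.024]
contact_force: [0.0, -1.1, -3.5]
opening: 0.0482
gripper_force: 62.7
```

Run:
```python
from h import *
go((.5727,-.0329,.087,76.2))
w=cap('wrist'); c=np.array([.5815,.003]); a=np.radians(-13.8); X=np.array([np.cos(a),np.sin(a)]);Y=np.array([-X[1],X[0]])
hs=cv2.cvtColor(w['img'],cv2.COLOR_RGB2HSV)
b=(hs[...,1]>150)&(hs[...,0]>100)&(hs[...,0]<130)
q=proj(w,[[*(c+sx*.075*X+sy*.075*Y),.018] for sx,sy in((1,1),(-1,1),(0,1))]); print('corners expected',q.round(1).tolist())
for k in blobs(b,1500):
    print(cv2.boundingRect(k))
    e=ray(w,k.reshape(-1,2),.018)[:,:2]-c; e=np.c_[e@X,e@Y]; s=e[e[:,1]>.06]
    if len(s)>50: print('tray frame extents', e[:,1].max().round(4), e[e[:,1]>.03][:,0].min().round(4), e[e[:,1]>.03][:,0].max().round(4))
```

```text
now [ 0.5699 -0.0327  0.0855] h 76.2 open 0.0482 F [ 0.  -1.1 -3.5] t 43.42 tilt [ 0.013  0.009 -1.   ]
yaw -0.000 | x 0.012 y 0.069 z -0.037
corners expected [[435.5, 69.3], [195.0, 68.9], [315.6, 69.5]]
(201, 73, 237, 219)
tray frame extents 0.073 -0.0721 0.0767
```

Call:
send_rows(series="-0.03 0.06 0.2 0 -0.4; 0 0 0.5 0 -0.4; 0 0 0.5 0 -0.4; 0 0 0.5 0 -0.4; 0 0 0.4 0 -0.4; 0 0 0.1 0 -0.4; 0 0 0 0 -0.4; 0 0 0 0 -0.4")

```text
t: 44.13
position: [0.5753, -0.0342, -0.0003]
eef_rot: [2.471, 1.934, 0.029]
contact_force: [1.4, 0.7, -2.0]
opening: 0.048
gripper_force: 62.7
```

Run:
```python
from h import *
go((.5735,-.034,-.0137,76.2))
```

```text
now [ 5.753e-01 -3.420e-02 -3.000e-04] h 76.1 open 0.048 F [ 1.4  0.7 -2. ] t 44.13 tilt [ 0.017  0.009 -1.   ]
yaw -0.001 | x -0.006 y -0.045 z 0.336
```

Call:
send_rows(series="0 -0.04 0.15 0 -0.4; 0 0 0.12 0 -0.4; 0 0 0 0 -0.4; 0 0 0 0 -0.4")

```text
t: 44.47
position: [0.5738, -0.0331, -0.0112]
eef_rot: [2.47, 1.936, 0.029]
contact_force: [-0.3, -0.7, -1.6]
opening: 0.0478
gripper_force: 62.8
```

Call:
send_rows(series="0 0 0.04 0 -0.4; 0 0 0 0 -0.4; 0 0 0 0 -0.4")

```text
t: 44.72
position: [0.5741, -0.0331, -0.0128]
eef_rot: [2.47, 1.936, 0.03]
contact_force: [-0.7, 0.9, -1.3]
opening: 0.0479
gripper_force: 62.8
```

Call:
send_rows(series="0 0 0.035 0 -0.4; 0 0 0 0 -0.4; 0 0 0 0 -0.4")

```text
t: 44.97
position: [0.5744, -0.0331, -0.0136]
eef_rot: [2.469, 1.935, 0.031]
contact_force: [-2.2, 0.2, 2.7]
opening: 0.0478
gripper_force: 63.2
```

Contact; release and go up, then on to the block.

Call:
send_rows(series="0 0 0 0 0; 0 0 0 0 0.3; 0 0 0 0 0.6; 0 0 0 0 0.7; 0 0 0 0 0.7; 0 0 -0.1 0 0.7; 0 0 -0.4 0 0.7; 0 0 -0.7 0 0.7")

```text
t: 45.63
position: [0.5701, -0.0334, 0.0312]
eef_rot: [-2.472, -1.937, -0.021]
contact_force: [-0.4, 0.1, -0.3]
opening: 0.0726
gripper_force: 0.0
```

Call:
send_rows(series="0 0 -0.7 0 0.8; 0 0 -0.8 0 0.8; 0 0 -0.8 0 0.8; 0 0 0 0 0.8; 0 0 0 0 0.8")

```text
t: 46.05
position: [0.5737, -0.0345, 0.1287]
eef_rot: [2.466, 1.933, 0.037]
contact_force: [0.9, 0.3, -0.2]
opening: 0.0769
gripper_force: 0.0
```

Run:
```python
from h import *
go((.598,-.188,.125,82.8))
c=cap('top'); hs=cv2.cvtColor(c['img'],cv2.COLOR_RGB2HSV); H,S,V=[hs[...,i].astype(int) for i in range(3)]
for k in blobs((S<90)&(V<110)&(np.arange(640)>390)[None]&(np.arange(640)<445)[None]&(np.arange(480)>190)[:,None]&(np.arange(480)<240)[:,None],100): print(cv2.boundingRect(k),rect(c,k,.032))
c=cap('wrist'); hs=cv2.cvtColor(c['img'],cv2.COLOR_RGB2HSV)
m=((hs[...,1]<80)&(hs[...,2]>70)); m[300:]=0
for k in blobs(m,500): print('collar?',cv2.boundingRect(k),rect(c,k,.026))
```

```text
now [ 0.5737 -0.0345  0.1287] h 76.2 open 0.0769 F [ 0.9  0.3 -0.2] t 46.05 tilt [ 0.023  0.008 -1.   ]
yaw -0.058 | x -3.730 y 1.083 z 0.093
collar? (281, 198, 61, 63) {'c': (0.5731, -0.0338), 'L': 51.1, 'W': 48.8, 'ang': 63.9}
collar? (3, 126, 83, 73) {'c': (0.3902, 0.0658), 'L': 56.5, 'W': 35.4, 'ang': 11.2}
```

Call:
send_rows(series="0 0 0 -0.058 0.8; -0.5 0.16 0 0 0.8; -0.7 0.22 0 0 0.8; -0.7 0.22 0 0 0.8; -0.7 0.22 0 0 0.8; -0.7 0.22 0 0 0.8; -0.4 0.2 0 0 0.8; 0 0 0 0 0.8")

```text
t: 46.82
position: [0.6017, -0.191, 0.1222]
eef_rot: [2.359, 2.071, 0.025]
contact_force: [0.2, -1.0, -0.4]
opening: 0.0767
gripper_force: 0.0
```

Call:
send_rows(series="0 0 0 0 0.8; 0 0 0 0 0.8")

```text
t: 46.98
position: [0.6012, -0.1866, 0.1232]
eef_rot: [2.355, 2.077, 0.027]
contact_force: [0.4, -0.2, -0.3]
opening: 0.0766
gripper_force: 0.0
```

```bash
cat > blk.py <<'E'
from h import *
w=cap('wrist','k1.png'); hs=cv2.cvtColor(w['img'],cv2.COLOR_RGB2HSV)
q=proj(w,[[.607,-.169,.032]])[0]; print('expect',q)
for T in(90,130,150):
  m=((hs[...,1]<75)&(hs[...,2]<T+30)&(hs[...,2]>20)).astype(np.uint8); m[262:]=0
  for k in blobs(m,300):
    if np.linalg.norm(k.reshape(-1,2).mean(0)-q)<50:
        print(T,cv2.boundingRect(k),rect(w,k,.032),cv2.boxPoints(cv2.minAreaRect(k)).round().tolist())
y0,x0=int(q[1]),int(q[0])
for yy in range(y0-42,y0+43,6): print(yy,' '.join('%d/%d'%tuple(hs[yy,x][1:]) for x in range(x0-48,x0+49,8)))
go((.607,-.169,.12,82.8))
E
python3 blk.py
```

```text
expect [315.55254549 211.04718663]
90 (285, 187, 66, 46) {'c': (0.6088, -0.1684), 'L': 49.4, 'W': 35.1, 'ang': -5.7} [[285.0, 187.0], [350.0, 187.0], [350.0, 232.0], [285.0, 232.0]]
130 (285, 187, 66, 46) {'c': (0.6088, -0.1684), 'L': 50.0, 'W': 35.0, 'ang': -7.3} [[285.0, 232.0], [285.0, 187.0], [350.0, 187.0], [350.0, 232.0]]
150 (285, 187, 66, 46) {'c': (0.6088, -0.1684), 'L': 50.0, 'W': 35.0, 'ang': -7.3} [[285.0, 232.0], [285.0, 187.0], [350.0, 187.0], [350.0, 232.0]]
169 123/116 117/122 117/113 125/126 120/130 122/125 125/135 126/136 124/136 125/141 120/136 122/132 124/134
175 119/120 119/122 119/114 121/118 116/114 129/107 128/134 126/132 121/139 120/140 121/139 119/131 123/135
181 123/120 121/118 120/119 121/118 119/111 119/111 116/119 113/117 122/117 121/135 122/138 120/134 125/135
187 117/124 119/122 121/120 98/99 95/86 92/91 96/98 95/89 92/91 65/75 113/115 123/114 124/168
193 116/92 116/88 121/97 27/75 14/73 20/78 21/74 20/75 20/76 17/76 30/76 119/116 126/198
199 125/185 119/88 110/95 20/77 20/77 19/80 23/78 22/82 19/80 19/81 23/79 130/202 128/204
205 123/187 126/174 127/1
[... 326 characters left out ...]
9/121 21/143 125/181 127/206
229 125/176 122/177 125/182 22/118 19/119 19/120 21/119 23/120 23/120 21/124 19/118 125/181 128/207
235 125/170 129/176 126/180 125/180 123/178 125/175 122/170 125/167 124/177 125/182 123/187 124/203 127/209
241 128/163 124/179 127/179 125/185 130/173 126/174 120/170 127/161 125/181 128/182 127/185 126/204 128/210
247 124/168 125/182 125/178 124/185 126/174 124/175 127/177 126/192 127/206 126/216 124/218 129/210 128/209
253 125/173 125/184 127/175 126/182 125/180 124/200 122/200 127/197 125/190 124/216 127/215 127/206 129/209
now [ 0.6014 -0.1862  0.1236] h 82.9 open 0.0768 F [-0.5 -0.4  0.6] t 47.03 tilt [ 0.014  0.01  -1.   ]
yaw 0.001 | x 0.444 y 0.086 z 0.090
```

Call:
send_rows(series="0.2 0.04 0.2 0 0.8; 0.2 0.04 0.5 0 0.8; 0 0 0.6 0 0.8; 0 0 0.6 0 0.8; 0 0 0.6 0 0.8; 0 0 0.5 0 0.8; 0 0 0 0 0.8; 0 0 0 0 0.8")

```text
t: 47.7
position: [0.6081, -0.169, 0.0036]
eef_rot: [2.353, 2.079, 0.026]
contact_force: [0.1, 0.0, 0.6]
opening: 0.0768
gripper_force: 0.0
```

Run:
```python
from h import *
go((.6085,-.169,-.019,82.8))
```

```text
now [ 0.6081 -0.169   0.0036] h 82.9 open 0.0768 F [0.1 0.  0.6] t 47.7 tilt [ 0.013  0.01  -1.   ]
yaw 0.001 | x 0.001 y 0.009 z 0.566
```

Call:
send_rows(series="0 0 0.3 0 0.8; 0 0 0.27 0 0.8; 0 0 0 0 0.8; 0 0 0 0 0; 0 0 0 0 -0.4; 0 0 0 0 -0.4; 0 0 0 0 -0.4; 0 0 0 0 -0.4")

```text
t: 48.37
position: [0.6106, -0.171, -0.0167]
eef_rot: [2.352, 2.074, 0.03]
contact_force: [-0.4, -0.0, 3.0]
opening: 0.0493
gripper_force: 64.7
```

Call:
send_rows(series="0 0 0 0 -0.4; 0 0 0 0 -0.4; 0 0 0 0 -0.4")

```text
t: 48.62
position: [0.6106, -0.171, -0.0167]
eef_rot: [2.352, 2.074, 0.03]
contact_force: [-0.0, 0.1, 5.3]
opening: 0.049
gripper_force: 65.0
```

Call:
send_rows(series="0 0 -0.2 0 -0.4; 0 0 -0.6 0 -0.4; 0 0 -0.7 0 -0.4; 0 0 -0.7 0 -0.4; 0 0 -0.4 0.0575 -0.4; 0 0 0 0 -0.4; 0 0 0 0 -0.4")

```text
t: 49.2
position: [0.6081, -0.1715, 0.0862]
eef_rot: [2.466, 1.94, 0.03]
contact_force: [-0.8, -0.4, -5.2]
opening: 0.049
gripper_force: 63.9
```

Run:
```python
from h import *
go((.591,.0385,.085,76.2))
```

```text
now [ 0.6081 -0.1715  0.0862] h 76.4 open 0.049 F [-0.8 -0.4 -5.2] t 49.2 tilt [ 0.017  0.009 -1.   ]
yaw 0.002 | x 4.997 y -1.668 z 0.030
```

Call:
send_rows(series="0.3 -0.1 0 0 -0.4; 0.65 -0.22 0 0 -0.4; 0.65 -0.22 0 0 -0.4; 0.65 -0.22 0 0 -0.4; 0.65 -0.22 0 0 -0.4; 0.65 -0.22 0 0 -0.4; 0.65 -0.22 0 0 -0.4; 0.5 -0.16 0 0 -0.4")

```text
t: 49.87
position: [0.5885, 0.029, 0.0847]
eef_rot: [-2.467, -1.943, -0.023]
contact_force: [-0.5, -0.7, -4.1]
opening: 0.0489
gripper_force: 63.9
```

Call:
send_rows(series="0.3 -0.1 0 0 -0.4; 0 0 0 0 -0.4; 0 0 0 0 -0.4; 0 0 0 0 -0.4")

```text
t: 50.2
position: [0.5898, 0.038, 0.0867]
eef_rot: [2.469, 1.937, 0.026]
contact_force: [-0.2, -0.7, -4.8]
opening: 0.0486
gripper_force: 63.9
```

Run:
```python
from h import *
go((.5897,.0375,.085,76.2),(.591,.0385,-.0127,76.2))
```

```text
now [0.5898 0.038  0.0867] h 76.2 open 0.0486 F [-0.2 -0.7 -4.8] t 50.2 tilt [ 0.015  0.008 -1.   ]
yaw 0.000 | x -0.012 y 0.001 z 0.043
yaw -0.000 | x 0.032 y 0.026 z 2.443
```

Call:
send_rows(series="0 0 0.3 0 -0.4; 0 0 0.5 0 -0.4; 0 0 0.5 0 -0.4; 0 0 0.5 0 -0.4; 0 0 0.3 0 -0.4; 0 0 0.1 0 -0.4; 0 0 0 0 -0.4; 0 0 0 0 -0.4")

```text
t: 50.87
position: [0.5924, 0.0385, 0.0002]
eef_rot: [2.47, 1.935, 0.03]
contact_force: [0.1, -0.2, -4.1]
opening: 0.0492
gripper_force: 63.7
```

Run:
```python
from h import *
go((.591,.0385,-.0127,76.2))
```

```text
now [5.924e-01 3.850e-02 2.000e-04] h 76.2 open 0.0492 F [ 0.1 -0.2 -4.1] t 50.87 tilt [ 0.017  0.009 -1.   ]
yaw -0.000 | x -0.009 y -0.034 z 0.322
```

Call:
send_rows(series="0 -0.03 0.15 0 -0.4; 0 0 0.1 0 -0.4; 0 0 0 0 -0.4; 0 0 0 0 -0.4")

```text
t: 51.2
position: [0.5908, 0.0398, -0.0101]
eef_rot: [2.469, 1.937, 0.029]
contact_force: [0.7, 0.7, -4.9]
opening: 0.0488
gripper_force: 63.8
```

Call:
send_rows(series="0 0 0.04 0 -0.4; 0 0 0 0 -0.4; 0 0 0 0 -0.4")

```text
t: 51.45
position: [0.5911, 0.0399, -0.0117]
eef_rot: [2.469, 1.937, 0.03]
contact_force: [0.1, -0.3, -4.3]
opening: 0.049
gripper_force: 63.8
```

Call:
send_rows(series="0 0 0.035 0 -0.4; 0 0 0 0 -0.4; 0 0 0 0 -0.4")

```text
t: 51.7
position: [0.5915, 0.0399, -0.0127]
eef_rot: [2.468, 1.937, 0.031]
contact_force: [-0.6, 1.5, -2.4]
opening: 0.0488
gripper_force: 64.1
```

Touching down (force easing); release, raise clear and check.

Call:
send_rows(series="0 0 0.01 0 0; 0 0 0 0 0.3; 0 0 0 0 0.6; 0 0 0 0 0.7; 0 0 0 0 0.7; 0 0 -0.1 0 0.7; 0 0 -0.4 0 0.7; 0 0 -0.7 0 0.7")

```text
t: 52.37
position: [0.5873, 0.0392, 0.0319]
eef_rot: [-2.471, -1.939, -0.02]
contact_force: [-0.3, 0.2, 0.1]
opening: 0.0725
gripper_force: 0.0
```

Call:
send_rows(series="0 0 -0.7 0 0.7; 0 0 -0.8 0 0.7; 0 0 -0.8 0 0.7; -0.5 0 0 0 0.7; -0.5 0 0 0 0.7; 0 0 0 0 0.7; 0 0 0 0 0.7; 0 0 0 0 0.7")

```text
t: 53.03
position: [0.5791, -0.0, 0.1259]
eef_rot: [2.469, 1.937, 0.03]
contact_force: [-0.3, -0.2, -0.2]
opening: 0.0724
gripper_force: 0.0
```

Run:
```python
from h import *
go()
c0=np.array([.582,.0025]); a=np.radians(-13.6); X=np.array([np.cos(a),np.sin(a)]);Y=np.array([-X[1],X[0]])
def rep(n,w,k,z):
    R=rect(w,k,z); d=np.array(R['c'])-c0; print(n,cv2.boundingRect(k),R,'tray xy mm',(np.array([d@X,d@Y])*1000).round(1))
w=cap('wrist'); hs=cv2.cvtColor(w['img'],cv2.COLOR_RGB2HSV); b=(hs[...,1]>150)&(hs[...,0]>100)&(hs[...,0]<130)
f=np.zeros(b.shape,np.uint8)
for k in blobs(b,2000): cv2.drawContours(f,[cv2.convexHull(k)],-1,1,-1)
for k in blobs((f>0)&(hs[...,1]<80),300): rep('w',w,k,.036)
w=cap('scene'); hs=cv2.cvtColor(w['img'],cv2.COLOR_RGB2HSV)
q=proj(w,[[.4625,-.349,.064],[.4625,-.349,.009]]); print('bush top/bottom px',q.round())
m=(hs[...,0]>=16)&(hs[...,0]<27)&(hs[...,1]>80)
for k in blobs(m,60):
    bb=cv2.boundingRect(k)
    if 200<bb[0]<450: print('brass',bb)
```

```text
now [ 0.5791 -0.      0.1259] h 76.2 open 0.0724 F [-0.3 -0.2 -0.2] t 53.03 tilt [ 0.017  0.009 -1.   ]
w (284, 238, 59, 62) {'c': (0.5742, -0.0285), 'L': 52.0, 'W': 46.7, 'ang': 75.8} tray xy mm [ -0.3 -32. ]
w (279, 158, 68, 44) {'c': (0.5905, 0.0405), 'L': 49.4, 'W': 31.7, 'ang': -13.8} tray xy mm [-0.7 38.9]
bush top/bottom px [[240. 137.]
 [243. 159.]]
brass (262, 459, 28, 21)
brass (284, 430, 15, 23)
brass (216, 366, 16, 14)
brass (353, 319, 22, 28)
brass (341, 156, 24, 22)
brass (232, 133, 18, 29)
brass (233, 0, 29, 49)
```

```bash
python3 -c "
from bench import r
print(r.sign_off())"
```

```text
the job is handed in; nothing more can be done
None
```

I handed the job in at about 53 s, with both kits made up in the order asked. The plate was pushed about 45 mm out, then laid flat in the oblong tray with the tall bush upright on its middle. The collar and block each lie in their own compartment, the short bush is untouched, and the final camera check matched this.

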